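Clear the solar-cell measuring bench

ROBOT

A 6-joint arm with a two-finger parallel gripper is mounted at the origin on the work surface. World frame = base frame: x ahead of the robot, y to its left, z up, the work surface at z = 0. Lengths are in m, angles in rad, forces in N, time in s.
With the tool pointing down it reaches from about 0.25 to 0.725 m from the base axis. Payload 4 kg.
Tool frame: the origin (TCP) lies midway between the tips of the shut fingers; the grasp point (between the pads) lies 19 mm behind it (bot.grasp_offset is the distance from the TCP to the grasp point, in m); z points along the fingers, y is the direction in which the jaws open and shut (so a half turn about z gives the same grasp; the last joint's range is limited). The gripper opens to 85 mm and grips with 20 to 120 N. Pads are 22 mm wide; open, the fingers measure 114 mm over their backs; the gripper's body (76 mm by 85 mm) begins 54 mm behind the grasp point. The pads swing forward as they close: fully open they stand 13 mm farther back than shut.
Start: joints at [-1.132, 0.241, 0.005, 1.335, 0, 1.571], TCP at [0.212, -0.453, 0.208] pointing down, gripper open.
Joint ranges: [-2.72, 2.72], [-1.05, 1.87], [-1.09, 1.28], [-1.99, 2.15], [-1.42, 1.44], [-3.14, 3.14]. Speed limits (rad/s): [2.79, 2.79, 3.14, 3.14, 3.14, 3.14].

INTERFACE

Orientations are given as a unit quaternion [x, y, z, w].
In Python, from workcell import sensors, optics, bot gives the robot as it stands.
- The arm moves only by the tool apply_moves, never from a script. Its argument "plan" is one flat list of numbers, 6 for each row, row after row: the shift along the tool's x, y, z in m, then the turn, a rotation vector about the tool's x, y, z in rad. In form: [tx, ty, tz, ax, ay, az, tx, ty, tz, ax, ay, az, ...]. A call has 1 to 12 rows; each row is the pose to reach, as a shift and turn from the pose commanded when the call began, along the tool's axes at that moment; what a row does not reach only later rows make up. A row lasts 1/12 s, in which the tool goes at most 41.7 mm and 7.16 degrees, less where a joint would pass 70% of its speed; a pose out of reach is approached as far as the arm can. A call with a gripper value outside its range is refused whole. "grip" is the finger opening in m, from 0 to 0.0854, set as the call begins (left out, the last holds). The fingers move at their own pace and stop on an object; the grip force is fixed at half the most. Time passes only in rows, so rows that repeat a pose let the fingers close. It gives the time, the measured TCP pose, the force and the opening at its end, in the units of the state.
- sensors.get_obs(): the state, without advancing time (a new reading comes with each control period).
- optics.camera(name): name is "side" or "top" or "wrist"; returns a dict with "pixels" (420x560x3 uint8, red, green, blue), "fx", "fy", "cx", "cy" (pixels), "pose" (4x4, takes a point from camera to world coordinates); the wrist camera has in their place "tool_from_camera" (4x4, takes a point from camera to tool coordinates, whose origin is the TCP and whose axes are the flange's). Camera axes: x right, y up, looking along -z (the intrinsics and any distortion apply to the point x, -y, -z); pixel columns grow to the right and rows downward; lengths in m; the calibration is good to about 2 mm. A picture is of the moment at which its call begins: read the wrist's pose just before it. There is no depth.
- bot.job_done(): hands the job in, once; it reports no verdict.
The state is a dict: "clock": time; "joint_pos": joint angles; "joint_vel": joint speeds; "tau": joint torques, N m; "eef_pos": TCP position; "tool_rot": TCP orientation; "ft_force": force on the tool from outside, world axes, zero at the start; "ft_torque": the same for the moment, N m; "grip_width": finger opening in m.
Only numpy, scipy, OpenCV 4.12 (cv2) and the standard library are available. Lean on these libraries where they do the work, as an engineer would, in place of code of your own. Each camera call takes 0.05 s, during which the arm holds its last target.

TASK

Clear the bench after the measurements: lift each hanging sample carrier off its hook and stand it upright in the blue storage box, lay the hand tools (screwdriver, spanner, pliers) in the black tray and the stationery (marker and stapler) in the orange tray, lying down fully inside. Never tip a sample carrier over, and leave the mouse, the bottle and the white box where they are. Not every loose item is there each time; clear whatever there is.

Things in the scene. Friction and masses are not known exactly. Their poses are not given: they have to be found in the camera images.
- tray_tools: black plastic tray, the TOOL tray, fixed to the bench: 200 mm (x) by 180 mm (y) outside, 50 mm high, walls and floor 5 mm thick, open on top. Origin at the centre of its underside, z up, x and y along its sides.
- tray_desk: orange plastic tray, the STATIONERY tray, same size and build as the black one, fixed. Origin at the centre of its underside, z up, x and y along its sides.
- hook_stand: fixed stand, 135 x 180 mm base, two steel hooks at y = -65 and +65 mm pointing to its -x (towards the robot). Origin on the bench below where the carriers hang. Arms 8 mm thick along x, from posts at x = +95 to x = -18 mm, top 165 mm up; upturned tip at the end, 175 mm up, nothing higher. To free a carrier lift it 12 to 38 mm (25 is good), then move it 40 mm or more to the stand's -x.
- carrier_box: fixed blue storage box, 40 mm (x) by 232 mm (y), 75 mm high, floor 6 mm, walls 4 mm, open on top. Origin at the centre of its underside, z up. Two bays side by side, centred at y = -57 and +57 mm, each 32 mm (x) by 110 mm (y) inside. A carrier stands in a bay on its lower edge, its y along the box's y (either way round), and may lean on a wall.
- screwdriver: TOOL: screwdriver, 150 mm long; red square-section handle 24 x 24 mm from x = -75 to 0, steel shaft 8 mm thick from x = 0 to +75 mm. Balance point and good grip at x = -30 mm, across y. Origin at mid-length and mid-thickness; x along its length, z up as it lies; it starts lying on the bench and does not roll easily.
- spanner: TOOL: bright steel open-end spanner, 153 mm long, 10 mm thick, shank 14 mm wide, heads up to 26 mm wide. Grip the shank at x = 0, across y. Origin at mid-length and mid-thickness; x along its length, z up as it lies; it starts lying on the bench and does not roll easily.
- pliers: TOOL: closed long-nose pliers, 145 mm long, 14 mm thick; blue handles towards -x (up to 38 mm wide over both), dark steel joint 24 mm wide from x = -3 to +27 mm, nose to +x. Grip the joint at x = +8 mm, across y. Origin at mid-length and mid-thickness; x along its length, z up as it lies; it starts lying on the bench and does not roll easily.
- marker: STATIONERY: white marker with green cap (towards +x), 130 mm long, square section 18 x 18 mm with rounded edges. Grip at x = 0, across y. Origin at mid-length and mid-thickness; x along its length, z up as it lies; it starts lying on the bench and does not roll easily.
- stapler: STATIONERY: desk stapler, black base and blue top arm, 120 mm long, 30 mm wide, 42 mm high. Grip at x = 0, across y. Origin at mid-length and mid-thickness; x along its length, z up as it lies; it starts lying on the bench and does not roll easily.
- mouse: bystander: black computer mouse, 105 x 60 x 32 mm. Origin at the centre of its underside.
- wash_bottle: bystander: clear bottle with white cap, 60 mm across, 150 mm high, standing. Origin at the centre of its underside.
- sample_box: bystander: white box 60 x 60 x 45 mm. Origin at the centre of its underside.
- carrier_a: aluminium sample carrier with a dark blue cell, hung on the hook at y = -65 mm; 90 mm wide (y), 160 tall (z), 6 thick (x). Origin: centre of lower edge, 60 mm above the bench when hung; z up. Plate z = 0 to 55 mm; window 66 wide, z = 55 to 105, hook passes through; top bar 10 thick, z = 105 to 115; yellow tab z = 115 to 160, 24 wide, 10 thick: pinch it across x at z = 145. Keep it upright.
- carrier_b: aluminium sample carrier with a dark blue cell, hung on the hook at y = +65 mm; 90 mm wide (y), 160 tall (z), 6 thick (x). Origin: centre of lower edge, 60 mm above the bench when hung; z up. Plate z = 0 to 55 mm; window 66 wide, z = 55 to 105, hook passes through; top bar 10 thick, z = 105 to 115; yellow tab z = 115 to 160, 24 wide, 10 thick: pinch it across x at z = 145. Keep it upright.

How it is judged:
At the end, for the whole second after the job is handed in: Tools present lie in the black tray, stationery in the orange: centre inside, at most 50 mm above the tray's underside, long axis within 21 degrees of level. Carriers present stand in the blue box: lower edge within 30 mm of its underside, leaning under 34 degrees. All at rest (x of screwdriver in the frame of tray_tools between -0.095 and 0.095 m and y of screwdriver in the frame of tray_tools between -0.085 and 0.085 m and z of screwdriver in the frame of tray_tools between 0 and 0.05 m and angle between screwdriver's own x axis and vertical between 1.2 and 1.94 rad and linear speed of each of screwdriver, spanner, pliers, marker, stapler, carrier_a, carrier_b below 0.03 m/s and x of spanner in the frame of tray_tools between -0.095 and 0.095 m and y of spanner in the frame of tray_tools between -0.085 and 0.085 m and z of spanner in the frame of tray_tools between 0 and 0.05 m and angle between spanner's own x axis and vertical between 1.2 and 1.94 rad and x of pliers in the frame of tray_tools between -0.095 and 0.095 m and y of pliers in the frame of tray_tools between -0.085 and 0.085 m and z of pliers in the frame of tray_tools between 0 and 0.05 m and angle between pliers's own x axis and vertical between 1.2 and 1.94 rad and x of marker in the frame of tray_desk between -0.095 and 0.095 m and y of marker in the frame of tray_desk between -0.085 and 0.085 m and z of marker in the frame of tray_desk between 0 and 0.05 m and angle between marker's own x axis and vertical between 1.2 and 1.94 rad and x of stapler in the frame of tray_desk between -0.095 and 0.095 m and y of stapler in the frame of tray_desk between -0.085 and 0.085 m and z of stapler in the frame of tray_desk between 0 and 0.05 m and angle between stapler's own x axis and vertical between 1.2 and 1.94 rad and x of carrier_a in the frame of carrier_box between -0.02 and 0.02 m and y of carrier_a in the frame of carrier_box between -0.115 and 0.115 m and z of carrier_a in the frame of carrier_box between -0.002 and 0.03 m and angle between each of carrier_a, carrier_b's own z axis and vertical below 0.6 rad and x of carrier_b in the frame of carrier_box between -0.02 and 0.02 m and y of carrier_b in the frame of carrier_box between -0.115 and 0.115 m and z of carrier_b in the frame of carrier_box between -0.002 and 0.03 m); the robot touches nothing.
It fails at once if a sample carrier is tipped more than 50 degrees (angle between any of carrier_a, carrier_b's own z axis and vertical above 0.87 rad).
It fails at once if the mouse, the bottle or the white box is moved more than 30 mm (distance of any of mouse, wash_bottle, sample_box from where it was at the start of the episode above 0.03 m).
Of screwdriver, spanner, pliers, marker, stapler only 4 to 5 are there at a start; the rules pass over those that are not, and their reading is None.
At some moment in a run one of screwdriver, spanner, pliers, marker, stapler may be knocked a few centimetres aside while the robot is not near it.
It also fails if it takes over 192 s, if anything falls off the work surface, if the arm or the gripper's body presses on something with over 40 N, if the wrist force passes 120 N, or if a joint passes its speed limit or range.

## Working session

There is one attempt and no reset: what is moved stays moved. The work goes in short steps, Python scripts to look and compute and a tool call to move; the robot and the scene stay as the last step left them, time stands still between calls to the robot, and variables do not carry over. Pictures are saved under pics/ and viewed, and the job is handed in when it is done.

Besides the shell and the picture viewer there is one more tool, called in YAML: its name, and indented under it one key for each argument. apply_moves: Moves the arm, as the interface text tells. Its arguments: {"type":"object","properties":{"plan":{"type":"array","items":{"type":"number"}},"grip":{"type":"number"}},"required":["plan"]}

```bash
ls; mkdir -p pics; python3 - <<'E'
from workcell import sensors, optics, bot
import cv2
o=sensors.get_obs(); print({k:(v if not hasattr(v,'round') else v) for k,v in o.items()}, bot.grasp_offset)
for n in ["side","top","wrist"]:
    c=optics.camera(n); cv2.imwrite(f"pics/{n}0.png",c["pixels"][:,:,::-1])
    print(n,{k:v for k,v in c.items() if k!="pixels"})
E
```

```text
pics
{'clock': 0.0, 'joint_pos': array([-1.13198412e+00,  2.41399397e-01,  3.74451036e-03,  1.33518742e+00,
       -1.98697641e-05,  1.57082346e+00]), 'joint_vel': array([ 0.00044704, -0.00044236,  0.00142743,  0.0003172 , -0.00034822,
        0.00037619]), 'tau': array([-5.00286442e-04, -3.72316933e+01,  2.52408385e+01,  1.68759545e-02,
       -1.48241979e-04, -1.02959092e-05]), 'eef_pos': array([ 0.21214368, -0.45202891,  0.20692752]), 'tool_rot': array([ 9.76029322e-01,  2.17636659e-01, -2.32364049e-04, -9.96300471e-04]), 'ft_force': array([ 0.79915843, -0.63758169,  0.34724407]), 'ft_torque': array([-0.01569945,  0.01122281, -0.03729457]), 'grip_width': 0.08536617347138861} 0.0187
side {'fx': 478.27990019842935, 'fy': 478.27990019842935, 'cx': 271.7521060676446, 'cy': 210.91225439163244, 'pose': array([[-0.9443456 ,  0.21894592, -0.24550777,  0.29930913],
       [-0.32895215, -0.6254368 ,  0.70754455,  0.96104344],
       [ 0.0013644 ,  0.74892689,  0.66265123,  0.93867179],
       [ 0.        ,  0.        ,  0.        ,  1.        ]])}
top {'fx': 520.8849521557729, 'fy': 520.884
[... 181 characters left out ...]
 4.31716683e-03, -3.88385533e-03,
         1.03294018e-03],
       [-2.97492068e-03,  1.93537713e-01,  9.81088326e-01,
         1.38061429e+00],
       [ 0.00000000e+00,  0.00000000e+00,  0.00000000e+00,
         1.00000000e+00]])}
wrist {'fx': 303.137163805544, 'fy': 303.137163805544, 'cx': 277.11334148174956, 'cy': 210.16279504182504, 'tool_from_camera': array([[ 5.91202008e-04,  9.49725448e-01,  3.13083415e-01,
         7.89064688e-02],
       [ 9.99999481e-01, -8.21409540e-04,  6.03391408e-04,
        -8.75480464e-04],
       [ 8.30225879e-04,  3.13082896e-01, -9.49725440e-01,
        -1.66305634e-01],
       [ 0.00000000e+00,  0.00000000e+00,  0.00000000e+00,
         1.00000000e+00]])}
```

View pics/top0.png

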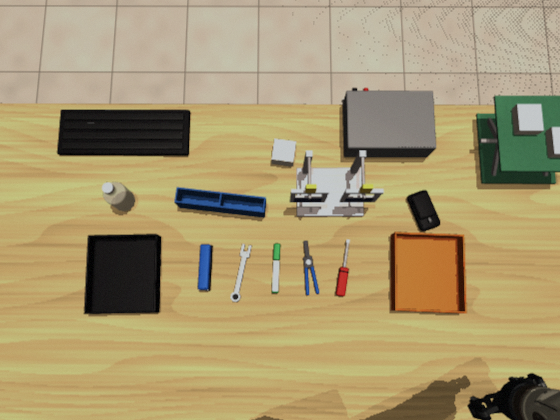

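View pics/side0.png

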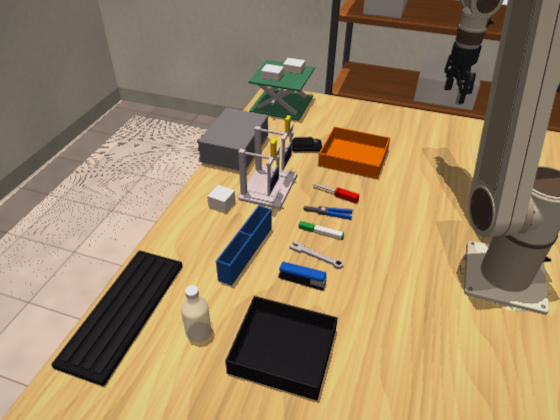

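View pics/wrist0.png

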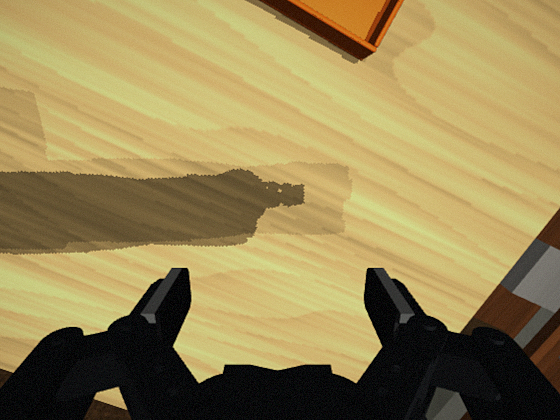

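```bash
cat > h.py <<'E'
import numpy as np, cv2
from scipy.spatial.transform import Rotation as R
def ray(c,u,v):
    P=np.asarray(c["pose"]) if "pose" in c else c["P"]
    d=np.array([(u-c["cx"])/c["fx"],-(v-c["cy"])/c["fy"],-1.])
    return P[:3,3],P[:3,:3]@d
def onz(c,u,v,z):
    o,d=ray(c,u,v); return o+d*(z-o[2])/d[2]
def proj(c,p):
    P=np.asarray(c["pose"]) if "pose" in c else c["P"]
    q=P[:3,:3].T@(np.asarray(p)-P[:3,3]); return c["cx"]+c["fx"]*q[0]/-q[2], c["cy"]-c["fy"]*q[1]/-q[2]
def tri(c1,uv1,c2,uv2):
    o1,d1=ray(c1,*uv1);o2,d2=ray(c2,*uv2)
    A=np.stack([d1,-d2],1); s=np.linalg.lstsq(A,o2-o1,rcond=None)[0]
    a=o1+s[0]*d1;b=o2+s[1]*d2; return (a+b)/2,np.linalg.norm(a-b)
def wrist(optics,sensors):
    o=sensors.get_obs(); c=dict(optics.camera("wrist"))
    T=np.eye(4);T[:3,:3]=R.from_quat(o["tool_rot"]).as_matrix();T[:3,3]=o["eef_pos"]
    c["P"]=T@np.asarray(c["tool_from_camera"]); return c
def delta(o,pos,yaw):
    """shift (tool axes) & rotvec from present pose to pos, tool down, jaw (tool y) line at world angle yaw (mod pi)"""
    M=R.from_quat(o["tool_rot"]); t=M.inv().apply(np.asarray(pos)-o["eef_pos"])
    best=None
    for k in (0,np.pi):
        y=yaw+k; ty=np.array([np.cos(y),np.sin(y),0]); tz=np.array([0,0,-1.]); tx=np.cross(ty,tz)
        r=(M.inv()*R.from_matrix(np.stack([tx,ty,tz],1))).as_rotvec()
        print("  shift",t.round(3),"rot",r.round(3),"j6",o["joint_pos"][5].round(2))
E
python3 - <<'E'
import cv2
a=cv2.imread('pics/top0.png')
cv2.imwrite('pics/top0a.png',cv2.resize(a[225:310,185:365],None,fx=4.4,fy=4.4,interpolation=cv2.INTER_CUBIC))
cv2.imwrite('pics/top0b.png',cv2.resize(a[130:225,165:395],None,fx=3.4,fy=3.4,interpolation=cv2.INTER_CUBIC))
E
```

```text
(no output)
```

View pics/top0a.png

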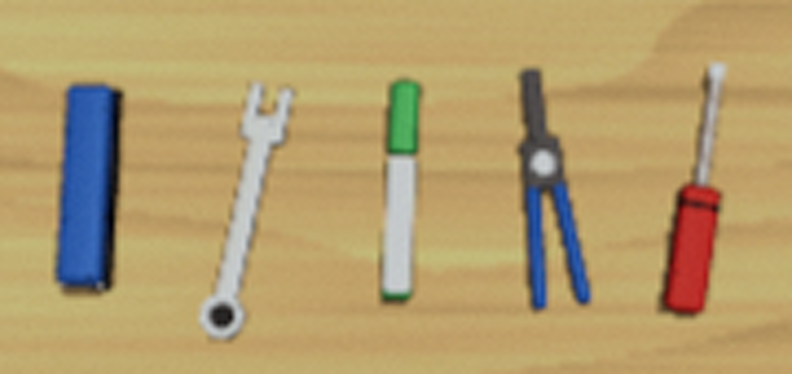

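View pics/top0b.png

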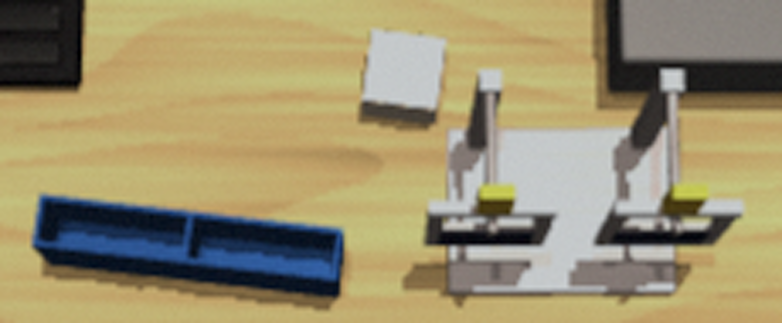

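```bash
cat > meas.py <<'E'
from workcell import sensors, optics, bot
from h import *
import sys
def blobs(hsv,lo,hi,roi,minA=20):
    m=cv2.inRange(hsv,lo,hi); k=np.zeros_like(m); x0,y0,x1,y1=roi; k[y0:y1,x0:x1]=m[y0:y1,x0:x1]
    cs,_=cv2.findContours(k,cv2.RETR_EXTERNAL,cv2.CHAIN_APPROX_NONE)
    return sorted([c for c in cs if cv2.contourArea(c)>=minA],key=cv2.contourArea,reverse=True)
def rectz(c,cnt,z):
    p=np.array([onz(c,u,v,z)[:2] for u,v in cnt[:,0,:]],np.float32)
    (cx,cy),(w,h),a=cv2.minAreaRect(p); b=cv2.boxPoints(((cx,cy),(w,h),a))
    e=b[1]-b[0] if np.linalg.norm(b[1]-b[0])>np.linalg.norm(b[2]-b[1]) else b[2]-b[1]
    return np.round([cx,cy],4),np.round(sorted([w,h]),4),np.degrees(np.arctan2(e[1],e[0])).round(1)
E
python3 - <<'E'
from meas import *
c=optics.camera("top"); hsv=cv2.cvtColor(c["pixels"],cv2.COLOR_RGB2HSV)
T=(175,225,375,310)
def show(n,lo,hi,roi,z,k=2,a=20):
    for b in blobs(hsv,lo,hi,roi,a)[:k]: print(n,*rectz(c,b,z),cv2.contourArea(b),cv2.boundingRect(b))
show("blue",(100,120,60),(125,255,255),T,.02,4)
show("red",(170,120,60),(180,255,255),T,.024,2)
show("green",(50,100,60),(85,255,255),T,.018,2,5)
show("grey",(0,0,130),(180,60,255),T,.008,5,10)
show("dark",(0,0,0),(180,255,80),T,.014,5,10)
show("box",(100,100,30),(125,255,255),(160,170,285,225),.075)
show("tabs",(25,150,80),(35,255,255),(285,170,400,215),.22,3,5)
show("black",(0,0,0),(180,255,70),(70,220,175,325),.05)
show("orange",(3,180,80),(15,255,255),(380,220,480,325),.05)
E
```

```text
blue [0.4861 0.1846] [0.0275 0.1152] -1.7 414.0 (198, 245, 13, 45)
blue [ 0.4536 -0.1021] [0.0071 0.0686] 12.1 48.5 (311, 267, 8, 27)
blue [ 0.4507 -0.0813] [0.0071 0.0672] 2.7 47.5 (305, 268, 4, 27)
green [ 0.5273 -0.0023] [0.0157 0.0396] 0.2 77.5 (273, 244, 7, 16)
grey [0.4728 0.0913] [0.0266 0.1521] -11.6 317.0 (230, 244, 22, 58)
grey [ 0.4655 -0.0009] [0.0176 0.0814] -2.6 178.5 (272, 260, 8, 32)
grey [ 0.527  -0.1878] [0.0085 0.0731] -8.0 43.5 (343, 239, 7, 28)
grey [ 0.5024 -0.0868] [0.0105 0.0132] -0.4 18.0 (306, 259, 5, 6)
dark [0.4841 0.1703] [0.0055 0.1151] -1.5 44.5 (208, 246, 5, 45)
dark [ 0.5149 -0.0815] [0.0154 0.0819] -3.7 43.0 (303, 241, 7, 32)
dark [0.4102 0.1035] [0.0077 0.0104] -89.7 11.0 (233, 295, 5, 4)
box [0.6479 0.1421] [0.0506 0.2317] 83.6 1608.5 (175, 188, 91, 29)
tabs [ 0.6539 -0.2097] [0.0071 0.0231] -89.8 21.0 (362, 185, 11, 4)
black [0.4666 0.3874] [0.1881 0.1986] 1.4 5634.5 (85, 234, 76, 80)
orange [ 0.4734 -0.3923] [0.1786 0.1989] -1.7 4718.0 (394, 232, 72, 81)
orange [ 0.4965 -0.4806] [0.0026 0.0765] -3.8 22.0 (463, 248, 2, 31)
```

```bash
python3 - <<'E'
import cv2
a=cv2.imread('pics/side0.png')
cv2.imwrite('pics/s0a.png',cv2.resize(a[100:300,190:330],None,fx=4,fy=3,interpolation=cv2.INTER_CUBIC)[:600])
b=cv2.imread('pics/top0.png')
cv2.imwrite('pics/t0b.png',cv2.resize(b[180:222,170:270],None,fx=8,fy=8,interpolation=cv2.INTER_CUBIC))
cv2.imwrite('pics/t0c.png',cv2.resize(b[145:225,285:390],None,fx=7,fy=7,interpolation=cv2.INTER_CUBIC))
E
```

```text
(no output)
```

View pics/s0a.png

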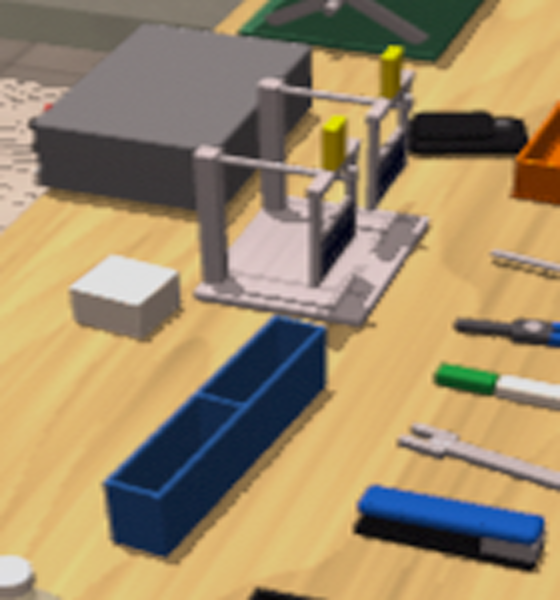

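View pics/t0b.png

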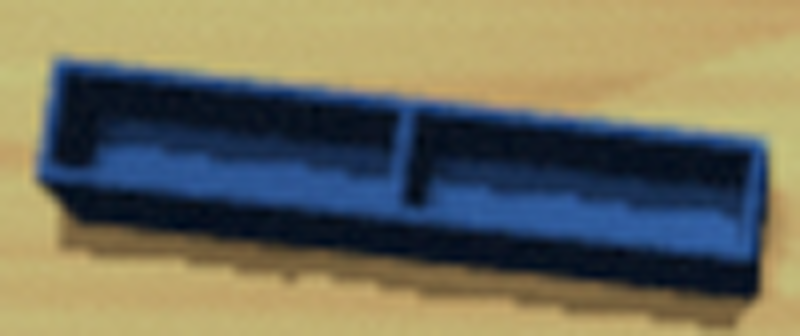

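View pics/t0c.png

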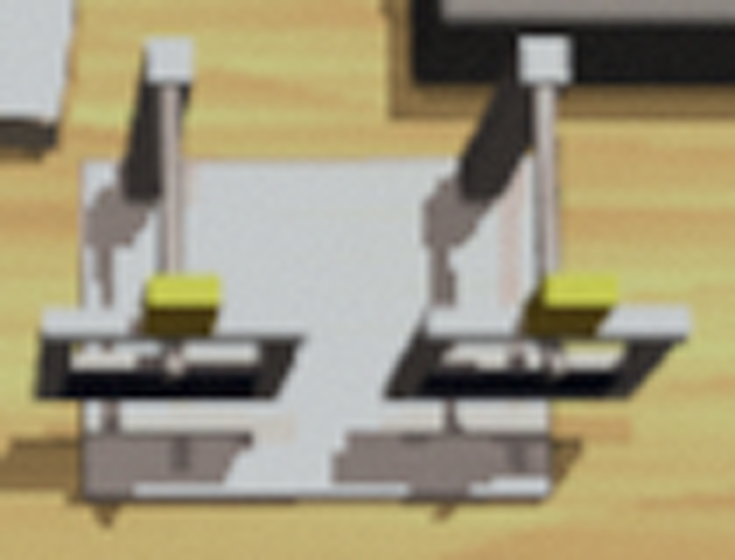

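```bash
python3 - <<'E'
from meas import *
c=optics.camera("top"); s=optics.camera("side")
for n,u,v,z in [("TL",57,60,.075),("TR",766,138,.075),("BL",40,180,.075),("BR",757,262,.075)]: print(n,onz(c,170+u/8,180+v/8,z).round(4))
C=np.mean([onz(c,170+u/8,180+v/8,.075) for u,v in [(57,60),(766,138),(40,180),(757,262)]],0); print(C)
tb=onz(c,285+183/7,145+291/7,.22);ta=onz(c,285+580/7,145+291/7,.22);print("tabs",tb,ta)
for u,v in[(170,60),(546,60)]: print("post",onz(c,285+u/7,145+v/7,.165))
# side: tab top centres (scale 4x,3y off 190,100)
for n,uv1,uv2 in [("b",(311.1,186.6),(190+338/4,100+121/3)),("a",(367.9,186.6),(190+394/4,100+51/3))]: print(n,tri(c,uv1,s,uv2))
print(tri(c,(265.75,197.25),s,(190+276/4,100+320/3)), tri(c,(264.6,212.75),s,(190+326/4,100+328/3)),tri(c,(177.1,187.5),s,(190+106/4,100+484/3)),tri(c,(175,202.5),s,(190+160/4,100+494/3)))
for n,u,v in [("TL",82,160),("TR",560,160),("BL",82,497),("BR",548,497)]: print(n,onz(c,285+u/7,145+v/7,.01).round(4))
E
```

```text
TL [0.6851 0.2535 0.075 ]
TR [0.6603 0.0247 0.075 ]
BL [0.6455 0.2573 0.075 ]
BR [0.6197 0.0272 0.075 ]
[0.65264014 0.1406701  0.075     ]
tabs [ 0.65322753 -0.0817945   0.22      ] [ 0.65378017 -0.21169786  0.22      ]
post [ 0.74931424 -0.0819675   0.165     ]
post [ 0.74984311 -0.21248002  0.165     ]
b (array([ 0.65328375, -0.08161127,  0.22059985]), np.float64(0.0005360504637826607))
a (array([ 0.65434964, -0.21161228,  0.22047624]), np.float64(0.0014851680243721662))
(array([0.66194378, 0.02478707, 0.06661597]), np.float64(0.00044683571417511225)) (array([0.62229039, 0.02766056, 0.07002626]), np.float64(0.0031866177857246976)) (array([0.68674459, 0.25454327, 0.07044984]), np.float64(0.0011338860634296812)) (array([0.64760479, 0.25773693, 0.07536649]), np.float64(0.004373097291299997))
TL [ 0.7574 -0.0579  0.01  ]
TR [ 0.7581 -0.244   0.01  ]
BL [ 0.6238 -0.0574  0.01  ]
BR [ 0.6246 -0.2355  0.01  ]
```

```bash
python3 - <<'E'
from meas import *
o=sensors.get_obs()
delta(o,[.45,-.25,.29],0)
delta(o,[.6533,-.0815,.29],0)
E
```

```text
shift [ 0.301 -0.082 -0.082] rot [-1.000e-03 -0.000e+00 -1.132e+00] j6 1.57
  shift [ 0.301 -0.082 -0.082] rot [-0.00e+00  1.00e-03  2.01e+00] j6 1.57
  shift [ 0.557 -0.148 -0.082] rot [-1.000e-03 -0.000e+00 -1.132e+00] j6 1.57
  shift [ 0.557 -0.148 -0.082] rot [-0.00e+00  1.00e-03  2.01e+00] j6 1.57
```

apply_moves:
  plan: [0.1,-0.03,-0.083,0,0,-0.4,0.301,-0.082,-0.083,0,0,-1.132,0.301,-0.082,-0.083,0,0,-1.132,0.301,-0.082,-0.083,0,0,-1.132,0.301,-0.082,-0.083,0,0,-1.132,0.301,-0.082,-0.083,0,0,-1.132,0.301,-0.082,-0.083,0,0,-1.132,0.301,-0.082,-0.083,0,0,-1.132,0.301,-0.082,-0.083,0,0,-1.132,0.301,-0.082,-0.083,0,0,-1.132,0.301,-0.082,-0.083,0,0,-1.132,0.301,-0.082,-0.083,0,0,-1.132]

```text
clock: 1.3
eef_pos: [0.4493, -0.2509, 0.2905]
tool_rot: [0.708, 0.706, -0.0, -0.0]
ft_force: [-0.4, -0.0, -0.6]
grip_width: 0.0855
```

```bash
python3 - <<'E'
from meas import *
o=sensors.get_obs(); print(o["clock"],o["eef_pos"],R.from_quat(o["tool_rot"]).as_matrix().round(3),o["ft_force"])
delta(o,[.6533,-.0815,.27],0)
E
```

```text
1.3 [ 0.44932721 -0.2509206   0.29049758] [[ 0.004  1.    -0.001]
 [ 1.    -0.004  0.   ]
 [ 0.    -0.001 -1.   ]] [-0.44728717 -0.0494854  -0.57558669]
  shift [0.17  0.203 0.02 ] rot [-0.001 -0.    -0.004] j6 1.07
  shift [0.17  0.203 0.02 ] rot [-0.000e+00  1.000e-03  3.138e+00] j6 1.07
```

apply_moves:
  plan: [0.17,0.203,0.02,0,0,-0.004,0.17,0.203,0.02,0,0,-0.004,0.17,0.203,0.02,0,0,-0.004,0.17,0.203,0.02,0,0,-0.004,0.17,0.203,0.02,0,0,-0.004,0.17,0.203,0.02,0,0,-0.004,0.17,0.203,0.02,0,0,-0.004,0.17,0.203,0.02,0,0,-0.004,0.17,0.203,0.02,0,0,-0.004]

```text
clock: 2.05
eef_pos: [0.6528, -0.0812, 0.2694]
tool_rot: [0.706, 0.708, -0.001, -0.001]
ft_force: [0.1, 0.0, 0.3]
grip_width: 0.0856
```

```bash
python3 - <<'E'
from meas import *
c=wrist(optics,sensors); cv2.imwrite("pics/w1.png",c["pixels"][:,:,::-1])
o=sensors.get_obs(); print(o["eef_pos"])
hsv=cv2.cvtColor(c["pixels"],cv2.COLOR_RGB2HSV)
for b in blobs(hsv,(25,150,80),(35,255,255),(0,0,560,420),20)[:3]: print(rectz(c,b,.22),cv2.boundingRect(b))
E
```

```text
[ 0.65239238 -0.08187748  0.27027895]
(array([ 0.6548, -0.2106]), array([0.0108, 0.0246]), np.float32(-89.7)) (275, 347, 13, 23)
(array([ 0.6539, -0.0872]), array([0.0091, 0.0092]), np.float32(0.2)) (275, 224, 13, 12)
(array([ 0.6542, -0.0738]), array([0.0083, 0.0095]), np.float32(-89.9)) (276, 207, 12, 13)
```

View pics/w1.png

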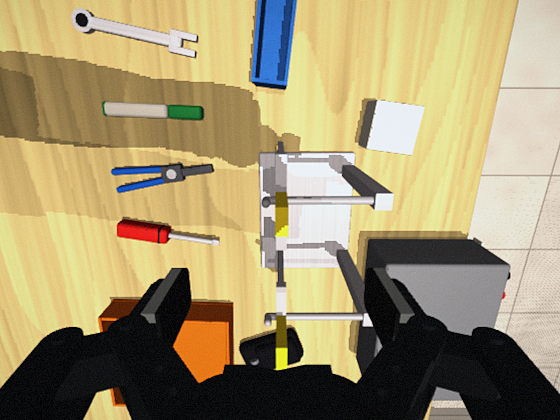

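apply_moves:
  plan: [0.001,0.0015,0.04,0,0,0,0.001,0.0015,0.084,0,0,0,0.001,0.0015,0.084,0,0,0,0.001,0.0015,0.084,0,0,0,0.001,0.0015,0.084,0,0,0]

```text
clock: 2.52
eef_pos: [0.6554, -0.081, 0.1899]
tool_rot: [0.707, 0.708, 0.001, 0.002]
ft_force: [0.0, -0.4, 1.1]
grip_width: 0.0853
```

apply_moves:
  plan: [0,0,0,0,0,0,0,0,0,0,0,0,0,0,0,0,0,0,0,0,0,0,0,0,0,0,0,0,0,0,0,0,0,0,0,0,0,0,0,0,0,0,0,0,0,0,0,0,0,0,0,0,0,0]
  grip: 0

```text
clock: 3.27
eef_pos: [0.6551, -0.0795, 0.1873]
tool_rot: [0.706, 0.709, 0.0, 0.0]
ft_force: [-0.0, 0.1, 2.6]
grip_width: 0.0082
```

```bash
python3 - <<'E'
from meas import *
c=wrist(optics,sensors); cv2.imwrite("pics/w2.png",c["pixels"][:,:,::-1])
o=sensors.get_obs(); print(o["eef_pos"],o["ft_force"],o["grip_width"])
E
```

```text
[ 0.6550457  -0.07942911  0.1872966 ] [1.3069342  0.09624288 2.29968767] 0.008085520495828969
```

View pics/w2.png

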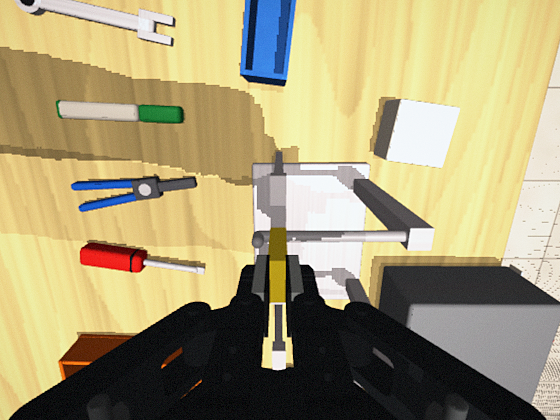

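apply_moves:
  plan: [0,0,-0.012,0,0,0,0,0,-0.025,0,0,0,0,0,-0.025,0,0,0,0,0,-0.025,0,0,0,0,-0.02,-0.025,0,0,0,0,-0.04,-0.025,0,0,0,0,-0.06,-0.025,0,0,0,0,-0.06,-0.025,0,0,0,0,-0.06,-0.025,0,0,0]

```text
clock: 4.07
eef_pos: [0.5932, -0.0797, 0.2109]
tool_rot: [0.706, 0.708, -0.001, -0.001]
ft_force: [-0.4, -0.1, -1.6]
grip_width: 0.008
```

```bash
python3 - <<'E'
from meas import *
c=optics.camera("side"); cv2.imwrite("pics/s3.png",c["pixels"][:,:,::-1])
o=sensors.get_obs(); print(o["eef_pos"],o["ft_force"],o["grip_width"])
delta(o,[.6588,.1972,.255],np.radians(-6.2))
E
```

```text
[ 0.59429409 -0.07974172  0.21114384] [ 0.31501376 -0.4445947  -1.83759881] 0.007965528006430252
  shift [ 0.277  0.066 -0.044] rot [-0.001 -0.     0.112] j6 1.43
  shift [ 0.277  0.066 -0.044] rot [ 0.00e+00 -1.00e-03 -3.03e+00] j6 1.43
```

View pics/s3.png

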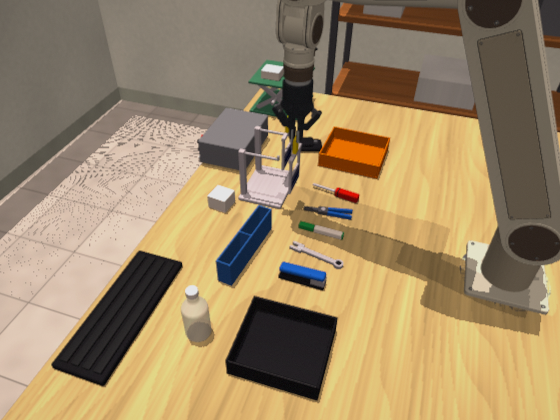

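apply_moves:
  plan: [0,0,-0.03,0,0,0,0.02,0,-0.049,0,0,0.02,0.05,0.01,-0.049,0,0,0.04,0.08,0.02,-0.049,0,0,0.06,0.11,0.03,-0.049,0,0,0.08,0.14,0.04,-0.049,0,0,0.1,0.17,0.05,-0.049,0,0,0.11,0.2,0.06,-0.049,0,0,0.112,0.23,0.066,-0.049,0,0,0.112,0.26,0.066,-0.049,0,0,0.112,0.277,0.066,-0.049,0,0,0.112,0.277,0.066,-0.049,0,0,0.112]

```text
clock: 5.12
eef_pos: [0.6594, 0.2022, 0.259]
tool_rot: [0.742, 0.67, -0.0, -0.001]
ft_force: [-0.0, -0.4, -1.5]
grip_width: 0.008
```

apply_moves:
  plan: [0,0,0,0,0,0,0,0,0,0,0,0]

```text
clock: 5.28
eef_pos: [0.6597, 0.1968, 0.2604]
tool_rot: [0.744, 0.668, -0.0, 0.0]
ft_force: [-0.1, -0.7, -1.4]
grip_width: 0.0079
```

```bash
python3 - <<'E'
from meas import *
c=wrist(optics,sensors); cv2.imwrite("pics/w4.png",c["pixels"][:,:,::-1])
o=sensors.get_obs(); print(o["eef_pos"],o["ft_force"],o["grip_width"])
delta(o,[.6588,.1972,.135],np.radians(-6.2))
c=optics.camera("side"); cv2.imwrite("pics/s4.png",c["pixels"][:,:,::-1])
c=optics.camera("top"); cv2.imwrite("pics/t4.png",cv2.resize(c["pixels"][130:230,150:300,::-1],None,fx=5,fy=5))
E
```

```text
[0.65975362 0.1962702  0.26073326] [ 0.13159247 -0.72891092 -0.26166018] 0.007624938289691227
  shift [ 0.001 -0.001  0.126] rot [ 0.     0.001 -0.001] j6 1.97
  shift [ 0.001 -0.001  0.126] rot [ 1.000e-03 -0.000e+00  3.141e+00] j6 1.97
```

View pics/w4.png

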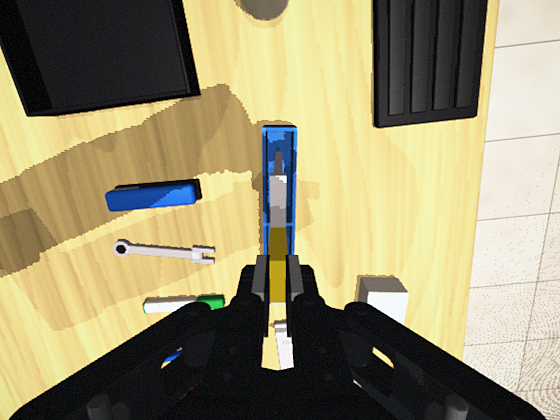

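View pics/s4.png

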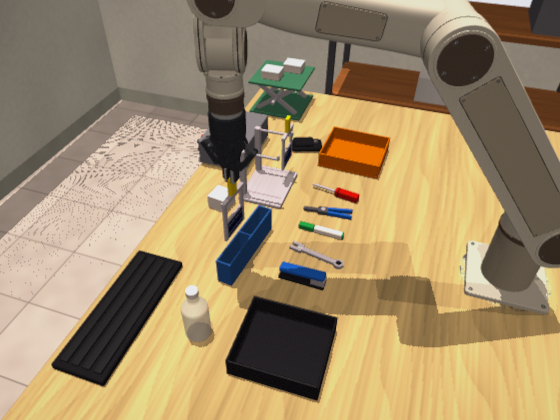

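apply_moves:
  plan: [0.001,-0.001,0.03,0,0,0,0.001,-0.001,0.05,0,0,0,0.001,-0.001,0.07,0,0,0,0.001,-0.001,0.07,0,0,0]

```text
clock: 5.77
eef_pos: [0.656, 0.1964, 0.1859]
tool_rot: [0.745, 0.667, -0.004, -0.002]
ft_force: [0.2, -0.0, -2.7]
grip_width: 0.0076
```

apply_moves:
  plan: [0,0,0.02,0,0,0,0,0,0.035,0,0,0,0,0,0.045,0,0,0,0,0,0.055,0,0,0,0,0,0.055,0,0,0,0,0,0.055,0,0,0]

```text
clock: 6.27
eef_pos: [0.6586, 0.1983, 0.136]
tool_rot: [0.744, 0.668, -0.0, -0.0]
ft_force: [0.1, -0.9, -1.4]
grip_width: 0.0076
```

```bash
python3 - <<'E'
from meas import *
c=wrist(optics,sensors); cv2.imwrite("pics/w5.png",c["pixels"][:,:,::-1])
o=sensors.get_obs(); print(o["eef_pos"],o["ft_force"],o["grip_width"])
c=optics.camera("side"); cv2.imwrite("pics/s5.png",cv2.resize(c["pixels"][150:300,170:330,::-1],None,fx=3.75,fy=3.75))
E
```

```text
[0.65911493 0.19857208 0.13678434] [-0.49114425  0.92867887 -0.96235513] 0.007824535002182246
```

View pics/s5.png

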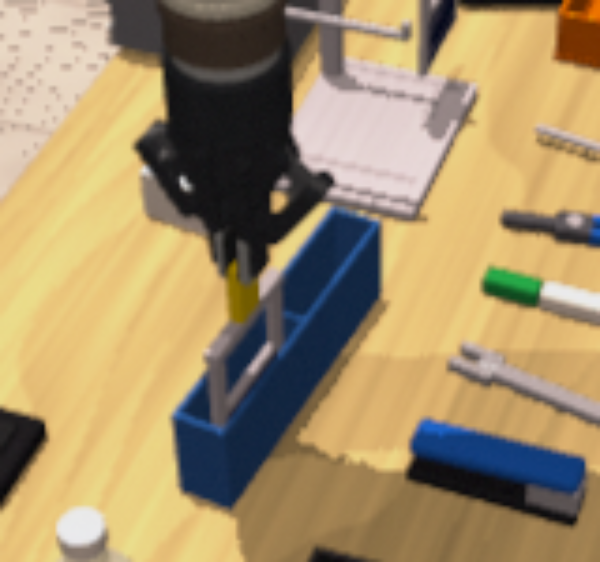

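View pics/w5.png

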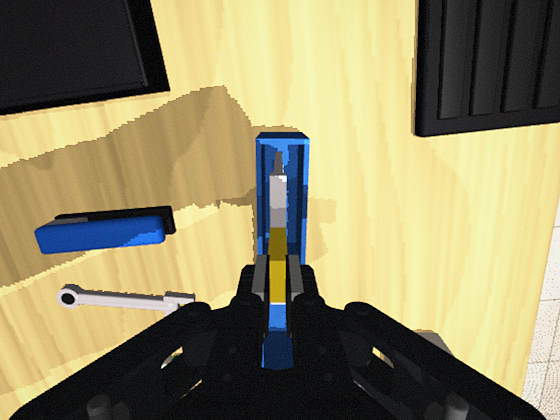

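apply_moves:
  plan: [0,0,0.003,0,0,0,0,0,0.003,0,0,0,0,0,0.003,0,0,0]

```text
clock: 6.62
eef_pos: [0.6589, 0.1988, 0.1335]
tool_rot: [0.744, 0.668, 0.001, 0.0]
ft_force: [-1.0, -0.1, -0.3]
grip_width: 0.0079
```

apply_moves:
  plan: [0,0,0,0,0,0,0,0,0,0,0,0,0,0,0,0,0,0,0,0,0,0,0,0,0,0,0,0,0,0,0,0,-0.03,0,0,0,0,0,-0.07,0,0,0,0,0,-0.11,0,0,0,0,0,-0.15,0,0,0,0,0,-0.15,0,0,0]
  grip: 0.06

```text
clock: 7.45
eef_pos: [0.6616, 0.1995, 0.2943]
tool_rot: [0.744, 0.668, 0.008, 0.004]
ft_force: [-0.7, -0.5, 2.3]
grip_width: 0.0601
```

```bash
python3 - <<'E'
from meas import *
o=sensors.get_obs(); print(o["eef_pos"],o["ft_force"],o["grip_width"])
delta(o,[.60,.05,.285],0)
delta(o,[.6542,-.2108,.285],0)
c=optics.camera("side"); cv2.imwrite("pics/s6.png",cv2.resize(c["pixels"][100:300,170:370,::-1],None,fx=3,fy=3))
E
```

```text
[0.66161237 0.19954661 0.29428415] [-0.6649133  -0.54362813  2.34592972] 0.06005745911416865
  shift [-0.155 -0.045  0.007] rot [ 0.017 -0.006 -0.108] j6 1.97
  shift [-0.155 -0.045  0.007] rot [-0.009 -0.026  3.033] j6 1.97
  shift [-0.409  0.037  0.007] rot [ 0.017 -0.006 -0.108] j6 1.97
  shift [-0.409  0.037  0.007] rot [-0.009 -0.026  3.033] j6 1.97
```

View pics/s6.png

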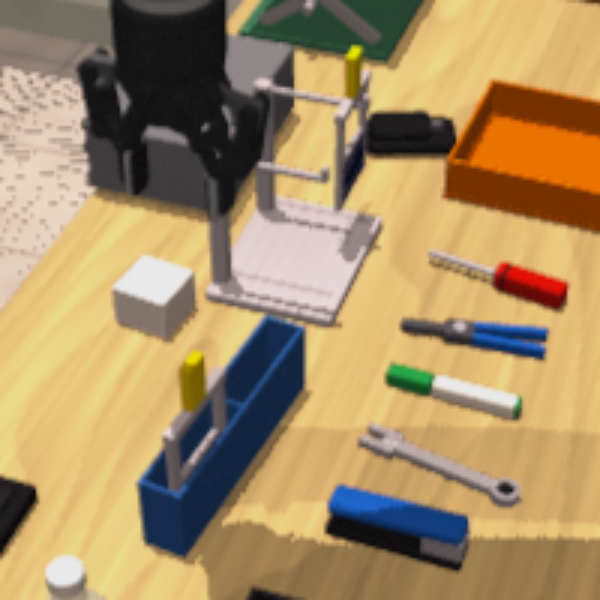

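apply_moves:
  plan: [-0.04,0.004,0,0,0,-0.1,-0.409,0.037,0,0,0,-0.108,-0.409,0.037,0,0,0,-0.108,-0.409,0.037,0,0,0,-0.108,-0.409,0.037,0,0,0,-0.108,-0.409,0.037,0,0,0,-0.108,-0.409,0.037,0,0,0,-0.108,-0.409,0.037,0,0,0,-0.108,-0.409,0.037,0,0,0,-0.108,-0.409,0.037,0,0,0,-0.108,-0.409,0.037,0,0,0,-0.108,-0.409,0.037,0,0,0,-0.108]

```text
clock: 8.5
eef_pos: [0.6503, -0.2147, 0.2808]
tool_rot: [0.709, 0.705, -0.001, -0.001]
ft_force: [0.8, 0.3, -0.2]
grip_width: 0.0602
```

apply_moves:
  plan: [0,0,0,0,0,0,0,0,0,0,0,0,0,0,0,0,0,0]

```text
clock: 8.75
eef_pos: [0.6515, -0.2102, 0.2828]
tool_rot: [0.706, 0.708, 0.0, -0.0]
ft_force: [0.7, 0.1, -0.0]
grip_width: 0.0604
```

```bash
python3 - <<'E'
from meas import *
o=sensors.get_obs(); print(o["eef_pos"],o["ft_force"],o["grip_width"])
delta(o,[.6542,-.2108,.186],0)
c=wrist(optics,sensors); cv2.imwrite("pics/w7.png",c["pixels"][:,:,::-1])
hsv=cv2.cvtColor(c["pixels"],cv2.COLOR_RGB2HSV)
for b in blobs(hsv,(25,150,80),(35,255,255),(0,0,560,420),20)[:3]: print(rectz(c,b,.22),cv2.boundingRect(b))
E
```

```text
[ 0.65151504 -0.21018339  0.2828155 ] [ 0.73715528  0.13822922 -0.04475815] 0.06036879886979661
  shift [-0.001  0.003  0.097] rot [-0.    -0.     0.002] j6 1.26
  shift [-0.001  0.003  0.097] rot [ 0.    -0.    -3.139] j6 1.26
(array([ 0.6549, -0.2084]), array([0.0089, 0.027 ]), np.float32(-89.8)) (278, 198, 12, 33)
```

View pics/w7.png

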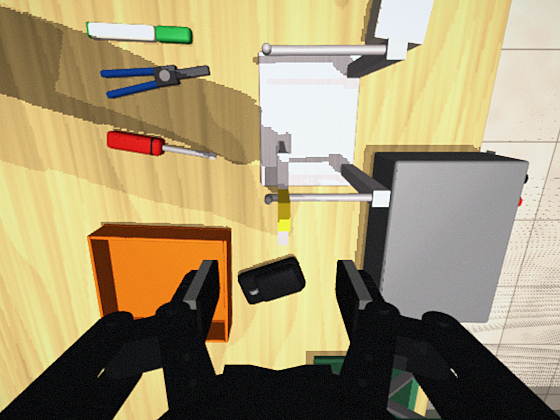

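apply_moves:
  plan: [-0.001,0.003,0.04,0,0,0,-0.001,0.003,0.08,0,0,0,-0.001,0.003,0.097,0,0,0,-0.001,0.003,0.097,0,0,0,-0.001,0.003,0.097,0,0,0,-0.001,0.003,0.097,0,0,0]

```text
clock: 9.3
eef_pos: [0.6557, -0.2126, 0.1884]
tool_rot: [0.707, 0.707, 0.001, 0.002]
ft_force: [-0.4, 0.5, 1.5]
grip_width: 0.06
```

apply_moves:
  plan: [0,0,0,0,0,0,0,0,0,0,0,0,0,0,0,0,0,0,0,0,0,0,0,0,0,0,0,0,0,0,0,0,0,0,0,0,0,0,0,0,0,0,0,0,0,0,0,0]
  grip: 0

```text
clock: 9.97
eef_pos: [0.6551, -0.2132, 0.187]
tool_rot: [0.707, 0.707, 0.001, 0.001]
ft_force: [0.9, 0.1, 5.7]
grip_width: 0.0078
```

apply_moves:
  plan: [0,0,-0.012,0,0,0,0,0,-0.025,0,0,0,0,0,-0.025,0,0,0,0,0,-0.025,0,0,0,0,-0.02,-0.025,0,0,0,0,-0.04,-0.025,0,0,0,0,-0.06,-0.025,0,0,0,0,-0.07,-0.025,0,0,0,0,-0.07,-0.025,0,0,0]

```text
clock: 10.72
eef_pos: [0.5813, -0.2128, 0.2097]
tool_rot: [0.707, 0.707, -0.001, -0.002]
ft_force: [-0.2, -0.2, -1.5]
grip_width: 0.0081
```

```bash
python3 - <<'E'
from meas import *
c=optics.camera("side"); cv2.imwrite("pics/s8.png",c["pixels"][:,:,::-1])
o=sensors.get_obs(); print(o["eef_pos"],o["ft_force"],o["grip_width"])
delta(o,[.6464,.0838,.260],np.radians(-6.2))
E
```

```text
[ 0.58280711 -0.2128457   0.20982841] [-0.29122433 -0.09234005 -0.94974358] 0.007890153397716876
  shift [ 0.297  0.063 -0.05 ] rot [-0.002 -0.001  0.107] j6 1.22
  shift [ 0.297  0.063 -0.05 ] rot [ 1.000e-03 -3.000e-03 -3.034e+00] j6 1.22
```

View pics/s8.png

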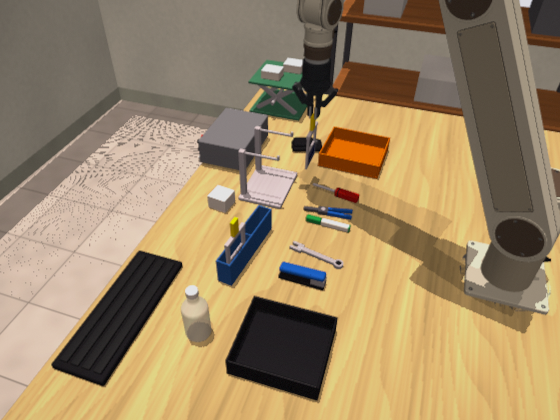

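apply_moves:
  plan: [0,0,-0.025,0,0,0,0.03,0,-0.05,0,0,0,0.06,0,-0.05,0,0,0,0.09,0,-0.05,0,0,0.02,0.12,0,-0.05,0,0,0.04,0.15,0,-0.05,0,0,0.06,0.18,0,-0.05,0,0,0.08,0.21,0.005,-0.05,0,0,0.1,0.24,0.025,-0.05,0,0,0.107,0.265,0.045,-0.05,0,0,0.107,0.285,0.063,-0.05,0,0,0.107,0.297,0.063,-0.05,0,0,0.107]

```text
clock: 11.77
eef_pos: [0.6499, 0.0873, 0.2576]
tool_rot: [0.743, 0.669, -0.0, -0.001]
ft_force: [-1.0, -0.1, -2.2]
grip_width: 0.0079
```

apply_moves:
  plan: [0,0,0,0,0,0,0,0,0,0,0,0,0,0,0,0,0,0]

```text
clock: 12.02
eef_pos: [0.6469, 0.0831, 0.2605]
tool_rot: [0.744, 0.668, -0.001, -0.0]
ft_force: [0.0, -0.1, -0.5]
grip_width: 0.0078
```

```bash
python3 - <<'E'
from meas import *
o=sensors.get_obs(); print(o["eef_pos"],o["ft_force"],o["grip_width"])
delta(o,[.6464,.0838,.134],np.radians(-6.2))
c=wrist(optics,sensors); cv2.imwrite("pics/w9.png",c["pixels"][:,:,::-1])
E
```

```text
[0.6468883  0.08314718 0.26053235] [ 0.02550844 -0.05929545 -0.48200359] 0.007841682047493767
  shift [ 0.001 -0.     0.127] rot [-0.001  0.001  0.001] j6 1.81
  shift [ 0.001 -0.     0.127] rot [-1.000e-03 -1.000e-03 -3.141e+00] j6 1.81
```

View pics/w9.png

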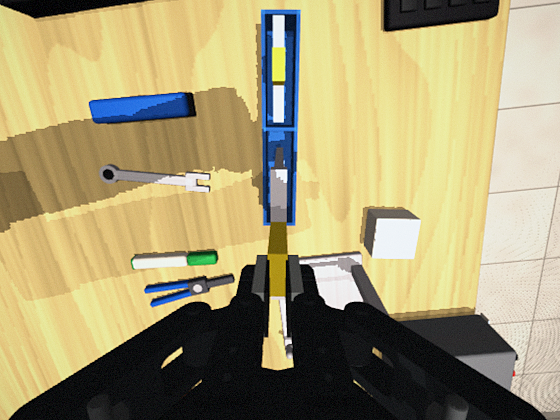

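apply_moves:
  plan: [0.001,0,0.03,0,0,0,0.001,0,0.05,0,0,0,0.001,0,0.065,0,0,0,0.001,0,0.08,0,0,0,0.001,0,0.095,0,0,0,0.001,0,0.11,0,0,0,0.001,0,0.12,0,0,0,0.001,0,0.127,0,0,0,0.001,0,0.127,0,0,0,0.001,0,0.127,0,0,0]

```text
clock: 12.9
eef_pos: [0.6476, 0.0844, 0.1346]
tool_rot: [0.744, 0.668, 0.0, 0.0]
ft_force: [0.1, 0.2, -1.4]
grip_width: 0.008
```

```bash
python3 - <<'E'
from meas import *
o=sensors.get_obs(); print(o["eef_pos"],o["ft_force"],o["grip_width"])
c=optics.camera("side"); cv2.imwrite("pics/s10.png",cv2.resize(c["pixels"][150:300,170:330,::-1],None,fx=3.75,fy=3.75))
E
```

```text
[0.64760658 0.08436088 0.13463561] [ 0.11356165  0.20342564 -1.42356663] 0.008017779672304574
```

View pics/s10.png

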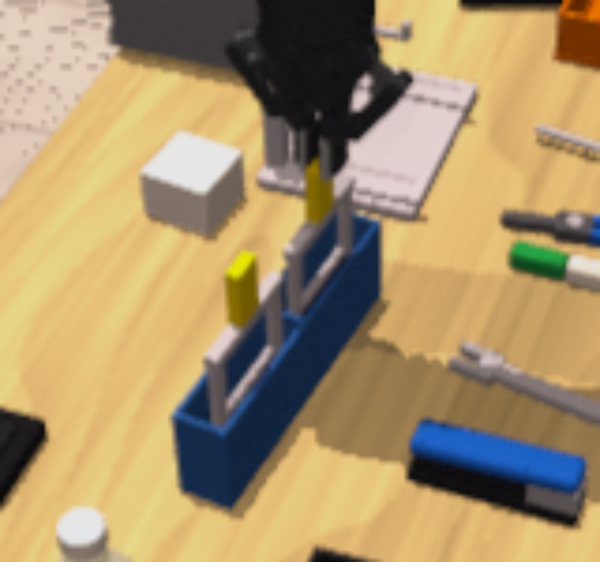

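apply_moves:
  plan: [0,0,0.002,0,0,0,0,0,0,0,0,0,0,0,0,0,0,0,0,0,0,0,0,0,0,0,0,0,0,0,0,0,-0.03,0,0,0,0,0,-0.07,0,0,0,0,0,-0.11,0,0,0,0,0,-0.15,0,0,0,0,0,-0.16,0,0,0,0,0,-0.16,0,0,0]
  grip: 0.06

```text
clock: 13.87
eef_pos: [0.6494, 0.0853, 0.2995]
tool_rot: [0.744, 0.668, 0.004, 0.003]
ft_force: [0.2, 0.1, -0.9]
grip_width: 0.0597
```

```bash
python3 - <<'E'
from meas import *
o=sensors.get_obs(); print(o["eef_pos"],o["ft_force"],o["grip_width"])
delta(o,[.44,.0,.32],np.pi/2)
E
```

```text
[0.64937397 0.08532406 0.29954547] [ 0.18181886  0.0968815  -0.92554023] 0.05968888364107434
  shift [-0.107 -0.199 -0.023] rot [ 0.01   0.007 -1.678] j6 1.81
  shift [-0.107 -0.199 -0.023] rot [ 0.006 -0.009  1.464] j6 1.81
```

apply_moves:
  plan: [-0.01,-0.04,-0.023,0,0,-0.12,-0.107,-0.199,-0.023,0,0,-1.678,-0.107,-0.199,-0.023,0,0,-1.678,-0.107,-0.199,-0.023,0,0,-1.678,-0.107,-0.199,-0.023,0,0,-1.678,-0.107,-0.199,-0.023,0,0,-1.678,-0.107,-0.199,-0.023,0,0,-1.678,-0.107,-0.199,-0.023,0,0,-1.678,-0.107,-0.199,-0.023,0,0,-1.678,-0.107,-0.199,-0.023,0,0,-1.678,-0.107,-0.199,-0.023,0,0,-1.678,-0.107,-0.199,-0.023,0,0,-1.678]
  grip: 0.0854

```text
clock: 14.87
eef_pos: [0.4374, -0.0001, 0.3155]
tool_rot: [0.088, 0.996, -0.0, -0.001]
ft_force: [-0.3, -0.3, 0.3]
grip_width: 0.0859
```

```bash
python3 - <<'E'
from meas import *
o=sensors.get_obs(); print(o["eef_pos"],o["joint_pos"])
delta(o,[.44,.0,.32],np.pi/2)
E
```

```text
[ 4.37364711e-01 -1.36524733e-04  3.15537056e-01] [-3.09703934e-04  9.54347994e-02  1.06117755e-01  1.58365905e+00
 -3.27570963e-06  1.76306141e-01]
  shift [-0.003  0.001 -0.004] rot [-0.    -0.002 -0.177] j6 0.18
  shift [-0.003  0.001 -0.004] rot [-0.003  0.     2.965] j6 0.18
```

apply_moves:
  plan: [0,0,0,0,0,-0.12,0,0,0,0,0,-0.177,0,0,0,0,0,-0.177,0,0,0,0,0,-0.177]

```text
clock: 15.2
eef_pos: [0.4376, -0.0001, 0.3158]
tool_rot: [0.004, 1.0, -0.0, -0.001]
ft_force: [0.6, -0.2, -0.5]
grip_width: 0.0855
```

```bash
python3 - <<'E'
from meas import *
c=wrist(optics,sensors); cv2.imwrite("pics/w11.png",c["pixels"][:,:,::-1])
o=sensors.get_obs(); print(o["eef_pos"],o["tool_rot"])
c=optics.camera("top"); cv2.imwrite("pics/t11.png",c["pixels"][:,:,::-1])
E
```

```text
[ 4.37682853e-01 -1.07971949e-04  3.16041179e-01] [ 3.61273280e-03  9.99993216e-01 -3.65515942e-06 -7.18404608e-04]
```

View pics/w11.png

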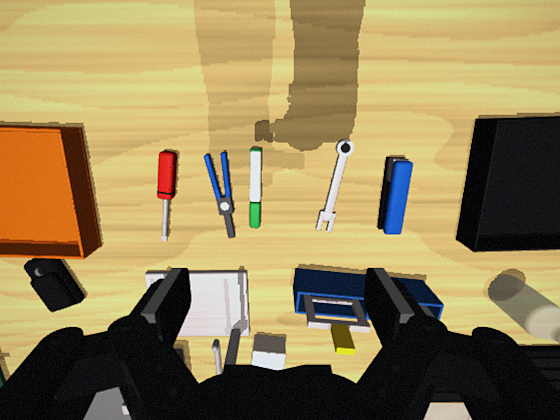

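View pics/t11.png

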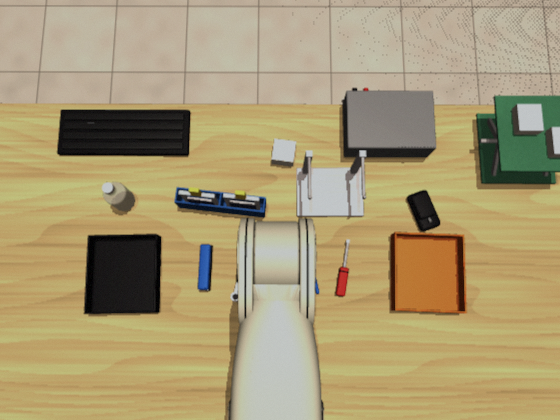

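```bash
cat > items.py <<'E'
from meas import *
def items(c,roi=(110,130,450,250)):
    hsv=cv2.cvtColor(c["pixels"],cv2.COLOR_RGB2HSV); out={}
    def f(n,lo,hi,z,k=1,a=60):
        for b in blobs(hsv,lo,hi,roi,a)[:k]: print(n,*rectz(c,b,z),cv2.contourArea(b),cv2.boundingRect(b))
    f("blue",(100,110,50),(125,255,255),.02,4)
    f("red",(168,100,60),(180,255,255),.018)
    f("green",(45,90,50),(85,255,255),.012,2,40)
    f("grey",(0,0,150),(180,50,255),.01,5,40)
    f("dark",(0,0,0),(180,255,75),.012,5,60)
E
python3 - <<'E'
from items import *
c=wrist(optics,sensors); items(c)
cv2.imwrite("pics/w12.png",cv2.resize(c["pixels"][130:260,140:430,::-1],None,fx=2.7,fy=2.7,interpolation=cv2.INTER_CUBIC))
# tray corners
for n,u,v in [("bl",478,117),("bl2",458,247),("or",84,124),("or2",101,249)]: print(n,onz(c,u,v,.05))
E
```

```text
blue [0.4891 0.19  ] [0.0297 0.1191] -2.1 1255.5 (384, 161, 29, 73)
blue [ 0.4497 -0.0795] [0.0087 0.0706] 2.7 200.0 (221, 152, 10, 46)
blue [ 0.4519 -0.1   ] [0.0085 0.0706] 12.1 197.5 (204, 154, 17, 45)
green [ 0.5168 -0.0364] [0.0163 0.042 ] -2.0 219.0 (250, 202, 11, 25)
grey [0.4729 0.0919] [0.026  0.1507] -11.6 725.0 (316, 141, 38, 91)
grey [ 0.4548 -0.0345] [0.0162 0.0807] -2.0 493.5 (250, 151, 11, 51)
grey [ 0.5265 -0.1878] [0.0085 0.0729] -8.2 114.5 (161, 199, 7, 42)
grey [ 0.5022 -0.0867] [0.012  0.0132] 89.6 48.5 (220, 202, 9, 8)
dark [0.4826 0.1737] [0.0294 0.1208] -9.8 503.5 (377, 157, 29, 73)
dark [ 0.4486 -0.1657] [0.0197 0.0731] -1.6 90.0 (163, 150, 14, 47)
bl [0.36568036 0.27505363 0.05      ]
bl2 [0.56020271 0.28264739 0.05      ]
or [ 0.37142555 -0.26439235  0.05      ]
or2 [ 0.55990131 -0.27634932  0.05      ]
```

View pics/w12.png

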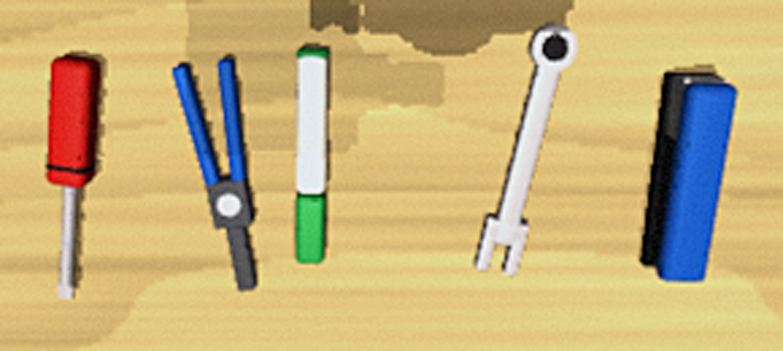

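```bash
python3 - <<'E'
import cv2
a=cv2.imread('pics/top0.png')
x=cv2.resize(a[225:325,75:170],None,fx=4.2,fy=4.2,interpolation=cv2.INTER_CUBIC)
x=cv2.convertScaleAbs(x,alpha=2.5)
y=cv2.resize(a[225:325,382:475],None,fx=4.2,fy=4.2,interpolation=cv2.INTER_CUBIC)
cv2.imwrite('pics/trays.png',cv2.hconcat([x,y]))
E
```

```text
(no output)
```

View pics/trays.png

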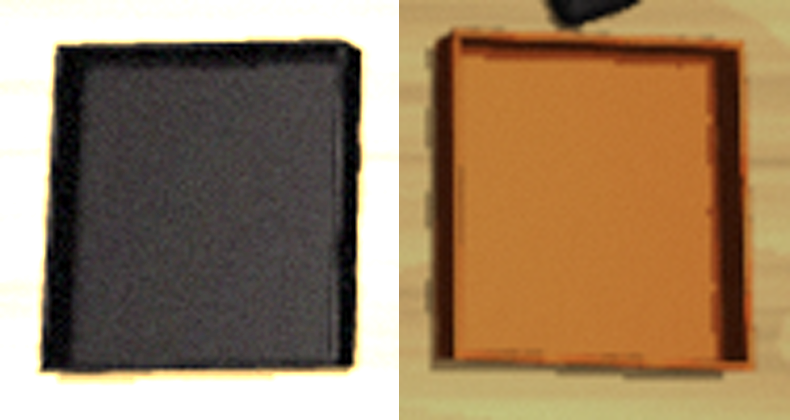

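```bash
python3 - <<'E'
from meas import *
c=optics.camera("top")
for n,pts,u0 in [("black",[(57,45),(42,370),(345,42),(340,367)],75),("orange",[(56,32),(51,362),(344,43),(353,368)],382)]:
    P=np.array([onz(c,u0+x/4.2,225+y/4.2,.05) for x,y in pts]); print(n,P.round(3).tolist(),P.mean(0))
E
```

```text
black [[0.562, 0.482, 0.05], [0.366, 0.476, 0.05], [0.565, 0.305, 0.05], [0.369, 0.298, 0.05]] [0.46545409 0.39038146 0.05      ]
orange [[0.574, -0.31, 0.05], [0.375, -0.299, 0.05], [0.568, -0.486, 0.05], [0.372, -0.479, 0.05]] [ 0.47207289 -0.39353923  0.05      ]
```

```bash
python3 - <<'E'
from meas import *
o=sensors.get_obs(); 
delta(o,[.473,.0915,.08],np.radians(78.4))
E
```

```text
shift [-0.035  0.092  0.237] rot [-0.    -0.     0.196] j6 0.01
  shift [-0.035  0.092  0.237] rot [ 1.000e-03 -0.000e+00 -2.946e+00] j6 0.01
```

apply_moves:
  plan: [-0.035,0.092,0.237,0,0,0.196,-0.035,0.092,0.237,0,0,0.196,-0.035,0.092,0.237,0,0,0.196,-0.035,0.092,0.237,0,0,0.196,-0.035,0.092,0.237,0,0,0.196,-0.035,0.092,0.237,0,0,0.196,-0.035,0.092,0.237,0,0,0.196,-0.035,0.092,0.237,0,0,0.196,-0.035,0.092,0.237,0,0,0.196]
  grip: 0.045

```text
clock: 16.15
eef_pos: [0.4739, 0.0915, 0.0806]
tool_rot: [0.101, 0.995, -0.0, 0.0]
ft_force: [1.0, 0.3, 0.3]
grip_width: 0.0447
```

```bash
python3 - <<'E'
from meas import *
o=sensors.get_obs(); print(o["eef_pos"])
delta(o,[.473,.0915,.004],np.radians(78.4))
c=wrist(optics,sensors); cv2.imwrite("pics/w13.png",c["pixels"][:,:,::-1])
E
```

```text
[0.47394261 0.09150862 0.08057305]
  shift [ 0.001 -0.     0.077] rot [-0.     0.     0.001] j6 0.39
  shift [ 0.001 -0.     0.077] rot [-0.000e+00 -1.000e-03 -3.141e+00] j6 0.39
```

View pics/w13.png

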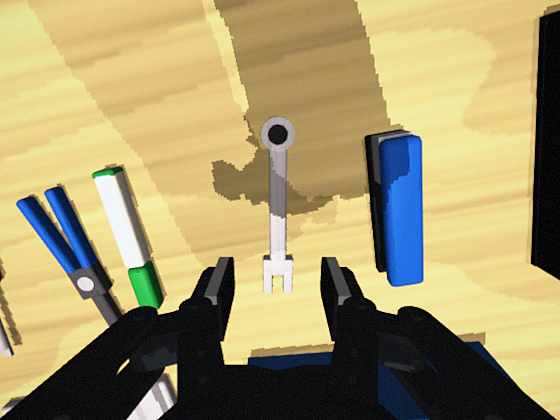

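apply_moves:
  plan: [0.001,0,0.035,0,0,0,0.001,0,0.06,0,0,0,0.001,0,0.0765,0,0,0,0.001,0,0.0765,0,0,0,0.001,0,0.0765,0,0,0]

```text
clock: 16.62
eef_pos: [0.4738, 0.0914, 0.005]
tool_rot: [0.101, 0.995, 0.0, 0.001]
ft_force: [1.4, 0.5, 1.3]
grip_width: 0.0454
```

apply_moves:
  plan: [0,0,0,0,0,0,0,0,0,0,0,0,0,0,0,0,0,0,0,0,0,0,0,0,0,0,0,0,0,0,0,0,0,0,0,0]
  grip: 0

```text
clock: 17.12
eef_pos: [0.4728, 0.0919, 0.0036]
tool_rot: [0.101, 0.995, 0.0, 0.0]
ft_force: [0.1, 0.2, 0.6]
grip_width: 0.0003
```

apply_moves:
  plan: [0,0,-0.04,0,0,0,0,0,-0.08,0,0,0,0,0,-0.12,0,0,0,0,0,-0.12,0,0,0]

```text
clock: 17.45
eef_pos: [0.478, 0.0929, 0.1312]
tool_rot: [0.101, 0.995, 0.002, 0.007]
ft_force: [1.7, -0.5, 0.6]
grip_width: 0.0002
```

```bash
python3 - <<'E'
from meas import *
o=sensors.get_obs(); print(o["eef_pos"])
delta(o,[.465,.432,.125],np.radians(92))
delta(o,[.465,.432,.012],np.radians(92))
c=wrist(optics,sensors); cv2.imwrite("pics/w14.png",c["pixels"][:,:,::-1])
E
```

```text
[0.47799426 0.09293295 0.13117674]
  shift [0.081 0.33  0.007] rot [ 0.004  0.014 -0.237] j6 0.39
  shift [0.081 0.33  0.007] rot [ 0.02  -0.006  2.905] j6 0.39
  shift [0.082 0.329 0.12 ] rot [ 0.004  0.014 -0.237] j6 0.39
  shift [0.082 0.329 0.12 ] rot [ 0.02  -0.006  2.905] j6 0.39
```

View pics/w14.png

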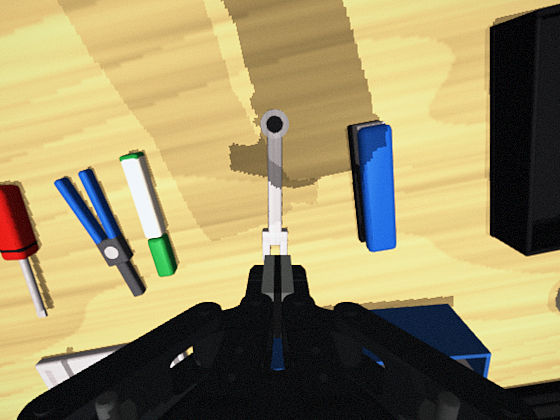

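```bash
python3 - <<'E'
from items import *
c=wrist(optics,sensors); items(c,(0,100,480,300))
print(proj(c,[.473,.0915,0.005]), proj(c,sensors.get_obs()["eef_pos"]))
E
```

```text
blue [0.4896 0.188 ] [0.0302 0.1233] -2.2 3900.0 (359, 126, 39, 129)
blue [ 0.4503 -0.0832] [0.0392 0.0695] 7.4 1905.0 (53, 172, 67, 75)
green [ 0.5156 -0.0361] [0.0222 0.0476] -2.1 675.5 (148, 236, 27, 44)
green [ 0.4111 -0.0324] [0.005  0.0224] 88.8 74.5 (119, 154, 24, 10)
grey [ 0.4543 -0.0373] [0.018  0.0822] -2.2 1370.5 (121, 161, 41, 81)
grey [0.5009 0.0865] [0.0249 0.0803] -12.4 964.5 (263, 183, 25, 76)
grey [0.42   0.1001] [0.0256 0.0483] -24.3 879.5 (261, 111, 29, 57)
grey [ 0.5137 -0.1876] [0.0067 0.0443] -9.9 192.0 (18, 263, 18, 37)
grey [ 0.5024 -0.0888] [0.0134 0.0139] -58.9 124.5 (104, 249, 14, 13)
dark [0.5621 0.0757] [0.0533 0.0762] 78.3 2086.5 (242, 255, 71, 45)
dark [0.4809 0.1721] [0.0283 0.1197] -12.1 967.5 (349, 122, 33, 123)
dark [ 0.4721 -0.1754] [0.0365 0.1235] -22.9 950.0 (0, 187, 40, 113)
dark [ 0.4841 -0.0723] [0.0129 0.1395] 0.3 669.0 (84, 171, 61, 125)
dark [ 0.452  -0.0944] [0.0069 0.0704] 12.1 378.0 (60, 180, 48, 64)
(np.float64(274.7529422488075), np.float64(193.5047301573092)) (np.float64(275.81155988493697), np.float64(248.29163137515098))
```

apply_moves:
  plan: [0,0,0,0,0,0,0,0,0,0,0,0,0,0,0.03,0,0,0,0,0,0.06,0,0,0,0,0,0.09,0,0,0,0,0,0.11,0,0,0,0,0,0.1235,0,0,0,0,0,0.1235,0,0,0,0,0,0.1235,0,0,0,0,0,0.1235,0,0,0]
  grip: 0.03

```text
clock: 18.38
eef_pos: [0.4726, 0.0919, -0.0002]
tool_rot: [0.101, 0.995, -0.0, -0.0]
ft_force: [-0.4, -0.1, 0.3]
grip_width: 0.03
```

```bash
python3 - <<'E'
from items import *
c=wrist(optics,sensors); o=sensors.get_obs(); print(o["eef_pos"],o["grip_width"],o["ft_force"])
cv2.imwrite("pics/w15.png",c["pixels"][:,:,::-1])
c=optics.camera("side"); cv2.imwrite("pics/s15.png",cv2.resize(c["pixels"][180:310,230:400,::-1],None,fx=4,fy=4))
E
```

```text
[4.73253617e-01 9.19798303e-02 3.85412509e-04] 0.03022894713838722 [-0.0164871   0.40576522  0.81277714]
```

View pics/w15.png

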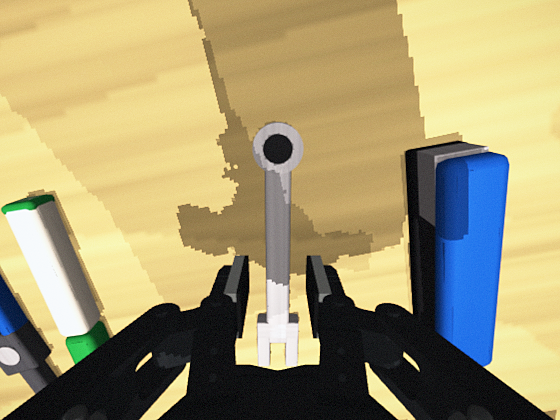

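View pics/s15.png

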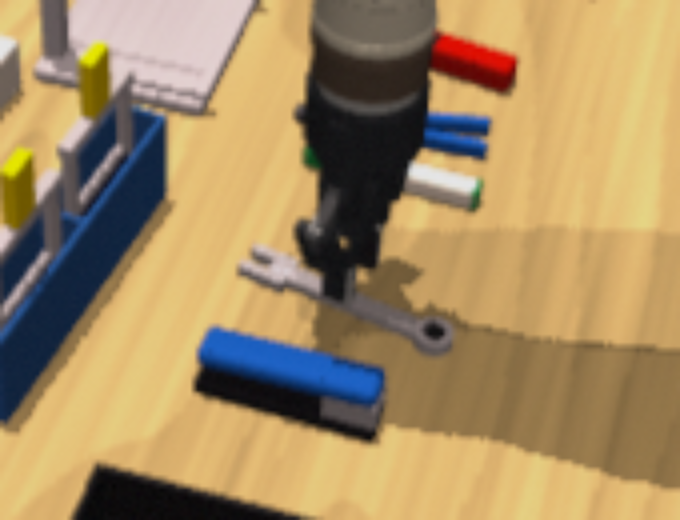

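apply_moves:
  plan: [0,0,0.001,0,0,0,0,0,0.001,0,0,0,0,0,0.001,0,0,0,0,0,0.001,0,0,0,0,0,0.001,0,0,0,0,0,0.001,0,0,0]
  grip: 0

```text
clock: 18.98
eef_pos: [0.4727, 0.0919, -0.0011]
tool_rot: [0.101, 0.995, 0.0, 0.0]
ft_force: [-0.1, 0.4, -0.4]
grip_width: 0.0002
```

```bash
python3 - <<'E'
from items import *
c=wrist(optics,sensors); o=sensors.get_obs(); print(o["eef_pos"],o["grip_width"],o["ft_force"])
cv2.imwrite("pics/w16.png",c["pixels"][:,:,::-1])
print(proj(c,o["eef_pos"]))
c=optics.camera("side"); cv2.imwrite("pics/s16.png",cv2.resize(c["pixels"][180:310,230:400,::-1],None,fx=4,fy=4))
E
```

```text
[ 0.47266819  0.09184793 -0.00111151] -0.0002634428386267109 [-0.71494859 -0.66685243 -0.67367904]
(np.float64(277.0856754323408), np.float64(253.02222235295656))
```

View pics/w16.png

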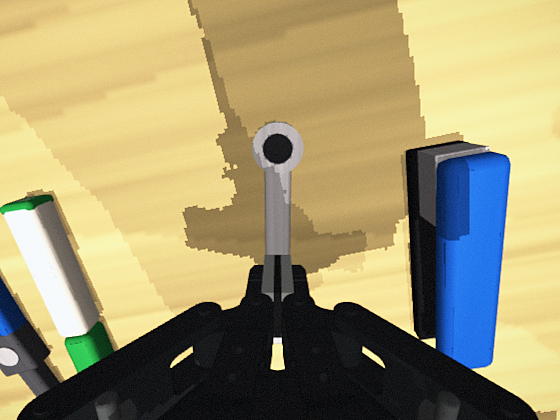

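View pics/s16.png

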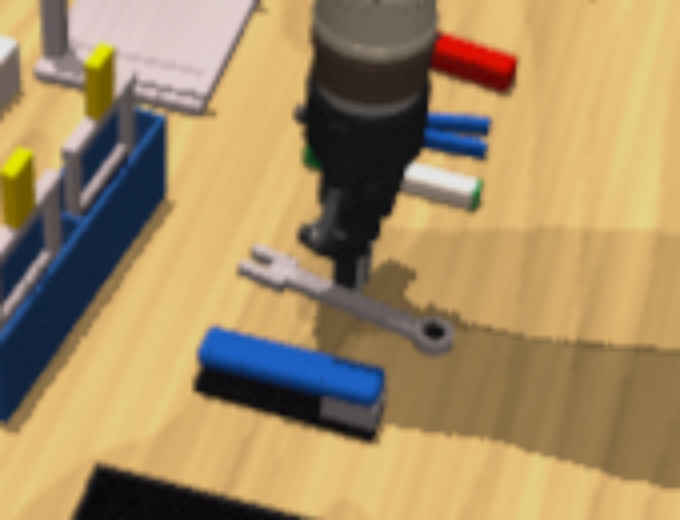

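```bash
python3 - <<'E'
from items import *
s=optics.camera("side")
a=s["pixels"][215:265,290:340,::-1]; cv2.imwrite("pics/s17.png",cv2.resize(a,None,fx=12,fy=12,interpolation=cv2.INTER_NEAREST))
for z in [0,.005,.01,.015,.02]: print(z,np.array(proj(s,[.4727,.0919,z])), )
E
```

```text
0 [316.93781646 256.30506343]
0.005 [317.0576814  255.01956515]
0.01 [317.17817032 253.72737483]
0.015 [317.29928812 252.42844008]
0.02 [317.42103973 251.12270797]
```

View pics/s17.png

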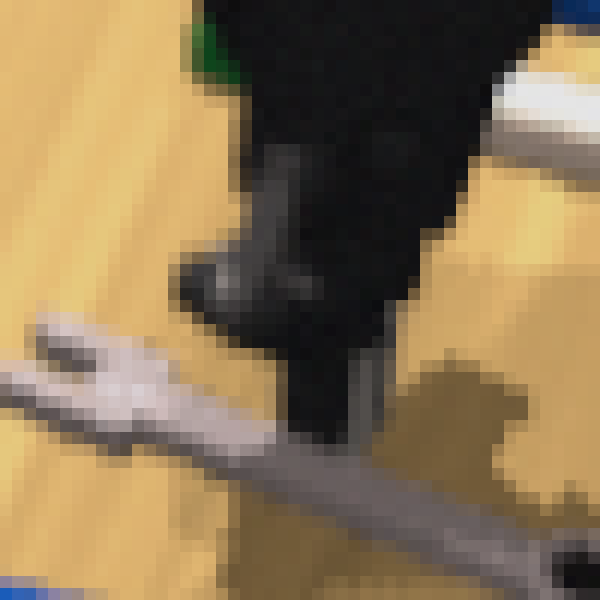

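apply_moves:
  plan: [0,0,0,0,0,0,0,0,0,0,0,0,0,0,0,0,0,0,0,0,0.003,0,0,0,0,0,0.003,0,0,0,0,0,0.003,0,0,0]
  grip: 0.03

```text
clock: 19.63
eef_pos: [0.4724, 0.0918, -0.0045]
tool_rot: [0.101, 0.995, -0.0, -0.0]
ft_force: [-0.8, -0.9, -0.1]
grip_width: 0.03
```

apply_moves:
  plan: [0,0,0.003,0,0,0,0,0,0.003,0,0,0,0,0,0.003,0,0,0]

```text
clock: 19.88
eef_pos: [0.4724, 0.0918, -0.0075]
tool_rot: [0.101, 0.995, -0.0, -0.0]
ft_force: [-0.0, -0.3, 0.3]
grip_width: 0.0301
```

apply_moves:
  plan: [0,0,0,0,0,0,0,0,0,0,0,0,0,0,0,0,0,0,0,0,0,0,0,0,0,0,0,0,0,0,0,0,0,0,0,0]
  grip: 0

```text
clock: 20.38
eef_pos: [0.4727, 0.0919, -0.0071]
tool_rot: [0.101, 0.995, 0.0, 0.0]
ft_force: [-0.4, -0.1, -0.5]
grip_width: -0.0002
```

apply_moves:
  plan: [0,0,0,0,0,0,0,0,0,0,0,0,0,0,0,0,0,0,0,0,0.003,0,0,0,0,0,0.003,0,0,0,0,0,0.003,0,0,0]
  grip: 0.03

```text
clock: 20.88
eef_pos: [0.4724, 0.0918, -0.0105]
tool_rot: [0.101, 0.995, -0.0, -0.0]
ft_force: [-0.3, 0.3, 0.0]
grip_width: 0.03
```

apply_moves:
  plan: [0,0,0.002,0,0,0,0,0,0.002,0,0,0,0,0,0.002,0,0,0]

```text
clock: 21.13
eef_pos: [0.4725, 0.0918, -0.0124]
tool_rot: [0.101, 0.995, -0.0, -0.0]
ft_force: [0.6, -0.1, -0.5]
grip_width: 0.0299
```

```bash
python3 - <<'E'
from items import *
c=wrist(optics,sensors); o=sensors.get_obs(); print(o["eef_pos"],o["grip_width"],o["ft_force"])
cv2.imwrite("pics/w18.png",c["pixels"][:,:,::-1])
s=optics.camera("side"); cv2.imwrite("pics/s18.png",cv2.resize(s["pixels"][205:275,270:360,::-1],None,fx=8,fy=8,interpolation=cv2.INTER_CUBIC))
print(proj(s,o["eef_pos"]))
E
```

```text
[ 0.47256335  0.09182617 -0.01227997] 0.02978588875412284 [0.12432646 0.55109927 0.15837172]
(np.float64(316.70234471504244), np.float64(259.4274227610771))
```

View pics/w18.png

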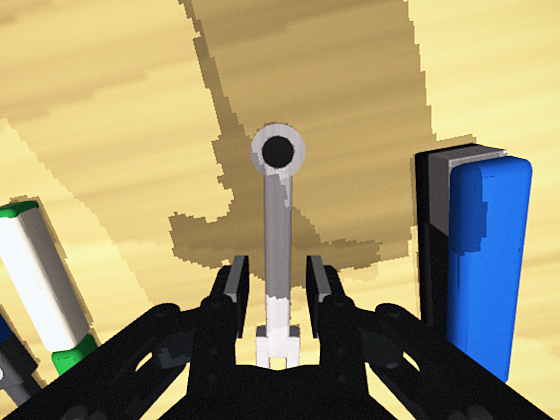

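View pics/s18.png

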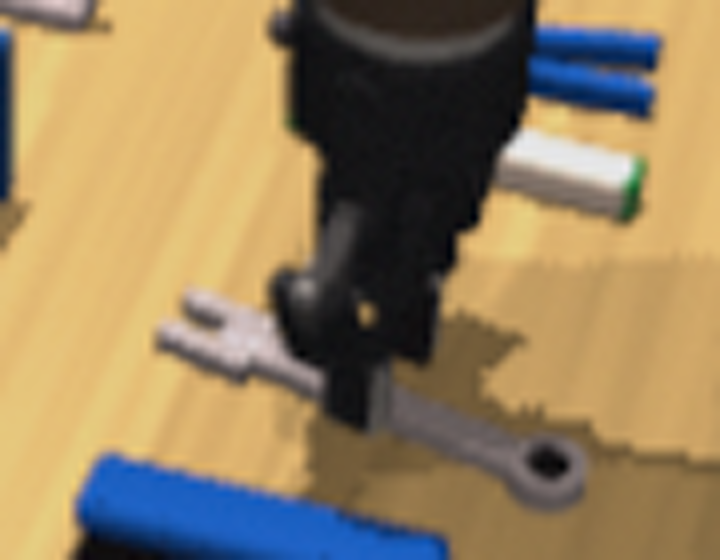

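apply_moves:
  plan: [0,0,0.001,0,0,0,0,0,0.001,0,0,0,0,0,0.001,0,0,0,0,0,0.001,0,0,0,0,0,0.001,0,0,0,0,0,0.001,0,0,0]
  grip: 0

```text
clock: 21.73
eef_pos: [0.4725, 0.0918, -0.0132]
tool_rot: [0.101, 0.995, -0.0, -0.0]
ft_force: [-0.8, 0.1, 0.5]
grip_width: 0.0002
```

```bash
python3 - <<'E'
from items import *
c=wrist(optics,sensors); o=sensors.get_obs(); print(o["eef_pos"],o["grip_width"],o["ft_force"])
cv2.imwrite("pics/w19.png",c["pixels"][:,:,::-1])
s=optics.camera("side"); cv2.imwrite("pics/s19.png",cv2.resize(s["pixels"][205:275,270:360,::-1],None,fx=8,fy=8,interpolation=cv2.INTER_CUBIC))
E
```

```text
[ 0.47253292  0.09183776 -0.01323982] -0.00014585342925929625 [ 0.0785429   0.31724558 -0.04624127]
```

View pics/s19.png

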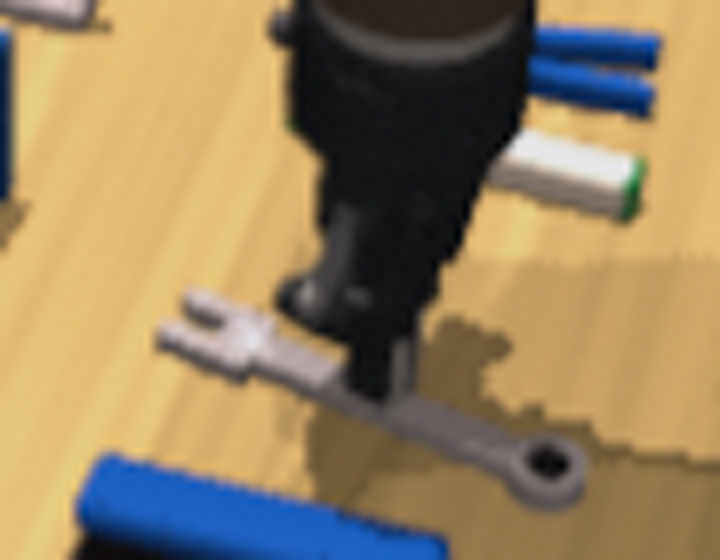

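View pics/w19.png

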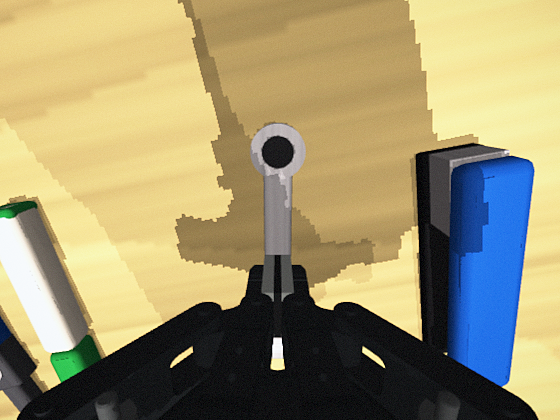

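apply_moves:
  plan: [0,0,0,0,0,0,0,0,0,0,0,0,0,0,0,0,0,0,0,0,0.002,0,0,0,0,0,0.004,0,0,0,0,0,0.004,0,0,0]
  grip: 0.03

```text
clock: 22.33
eef_pos: [0.4722, 0.0918, -0.0177]
tool_rot: [0.101, 0.995, -0.0, -0.0]
ft_force: [-1.0, 0.5, -0.0]
grip_width: 0.0299
```

apply_moves:
  plan: [0,0,0.002,0,0,0,0,0,0.003,0,0,0,0,0,0.003,0,0,0]

```text
clock: 22.58
eef_pos: [0.4724, 0.0918, -0.0205]
tool_rot: [0.101, 0.995, -0.0, -0.0]
ft_force: [-0.8, -0.1, 0.1]
grip_width: 0.03
```

apply_moves:
  plan: [0,0,0,0,0,0,0,0,0,0,0,0,0,0,0,0,0,0,0,0,0,0,0,0,0,0,0,0,0,0,0,0,0,0,0,0]
  grip: 0

```text
clock: 23.08
eef_pos: [0.4727, 0.0919, -0.02]
tool_rot: [0.101, 0.995, 0.0, 0.0]
ft_force: [-0.4, 0.2, 3.1]
grip_width: 0.0118
```

apply_moves:
  plan: [0,0,-0.03,0,0,0,0,0,-0.07,0,0,0,0,0,-0.11,0,0,0,0,0,-0.13,0,0,0,0,0,-0.13,0,0,0,0,0,-0.13,0,0,0]

```text
clock: 23.58
eef_pos: [0.4736, 0.092, 0.1107]
tool_rot: [0.101, 0.995, 0.0, 0.001]
ft_force: [-0.6, -0.3, -1.6]
grip_width: 0.0116
```

```bash
python3 - <<'E'
from meas import *
o=sensors.get_obs(); print(o["eef_pos"],o["grip_width"])
delta(o,[.466,.432,.11],np.radians(92))
c=wrist(optics,sensors); cv2.imwrite("pics/w20.png",c["pixels"][:,:,::-1])
E
```

```text
[0.47364602 0.09202393 0.11074742] 0.011558993562282753
  shift [0.076 0.332 0.001] rot [ 0.001  0.003 -0.237] j6 0.39
  shift [0.076 0.332 0.001] rot [ 4.000e-03 -1.000e-03  2.905e+00] j6 0.39
```

View pics/w20.png

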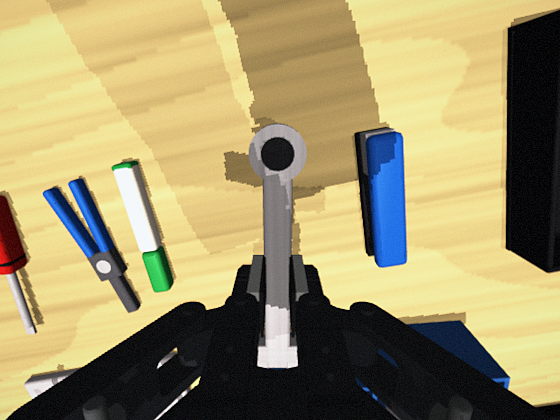

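apply_moves:
  plan: [0.01,0.04,0,0,0,-0.05,0.076,0.332,0,0,0,-0.237,0.076,0.332,0,0,0,-0.237,0.076,0.332,0,0,0,-0.237,0.076,0.332,0,0,0,-0.237,0.076,0.332,0,0,0,-0.237,0.076,0.332,0,0,0,-0.237,0.076,0.332,0,0,0,-0.237,0.076,0.332,0,0,0,-0.237,0.076,0.332,0,0,0,-0.237,0.076,0.332,0,0,0,-0.237,0.076,0.332,0,0,0,-0.237]

```text
clock: 24.63
eef_pos: [0.4639, 0.4303, 0.1078]
tool_rot: [-0.017, 1.0, -0.002, -0.001]
ft_force: [-0.2, -0.1, -1.5]
grip_width: 0.0116
```

```bash
python3 - <<'E'
from meas import *
o=sensors.get_obs(); print(o["eef_pos"],o["grip_width"])
delta(o,[.466,.432,-.013],np.radians(92))
c=wrist(optics,sensors); cv2.imwrite("pics/w21.png",c["pixels"][:,:,::-1])
E
```

```text
[0.46393012 0.43030482 0.10782995] 0.011604452891036243
  shift [-0.002  0.002  0.121] rot [-0.003 -0.003 -0.001] j6 0.71
  shift [-0.002  0.002  0.121] rot [-0.005  0.005  3.141] j6 0.71
```

View pics/w21.png

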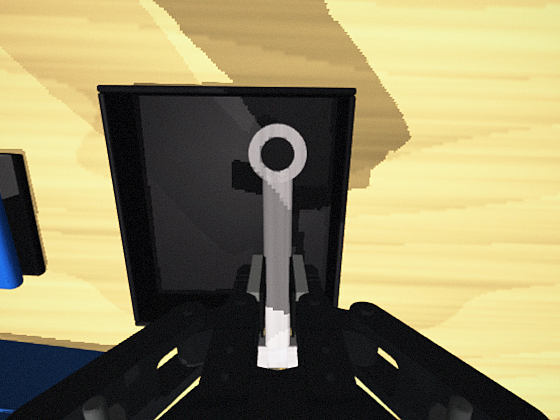

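apply_moves:
  plan: [-0.002,-0.008,0.03,0,0,0,-0.002,-0.01,0.06,0,0,0,-0.002,-0.01,0.09,0,0,0,-0.002,-0.01,0.105,0,0,0,-0.002,-0.01,0.112,0,0,0,-0.002,-0.01,0.112,0,0,0]

```text
clock: 25.18
eef_pos: [0.4662, 0.4198, -0.0041]
tool_rot: [-0.017, 1.0, -0.002, -0.002]
ft_force: [0.4, -1.3, -0.6]
grip_width: 0.0119
```

apply_moves:
  plan: [0,0,0,0,0,0,0,0,0,0,0,0,0,0,0,0,0,0,0,0,0,0,0,0,0,0,-0.04,0,0,0,0,0,-0.08,0,0,0,0,0,-0.12,0,0,0,0,0,-0.15,0,0,0,0,0,-0.15,0,0,0]
  grip: 0.035

```text
clock: 25.93
eef_pos: [0.4709, 0.426, 0.1578]
tool_rot: [-0.018, 1.0, 0.005, 0.006]
ft_force: [0.6, 1.0, 0.7]
grip_width: 0.0349
```

```bash
python3 - <<'E'
from meas import *
o=sensors.get_obs(); print(o["eef_pos"],o["grip_width"])
delta(o,[.4835,.1813,.11],np.radians(88))
c=wrist(optics,sensors); cv2.imwrite("pics/w22.png",c["pixels"][:,:,::-1])
E
```

```text
[0.47086558 0.42604782 0.1578328 ] 0.0349217480491428
  shift [-0.003 -0.246  0.045] rot [0.011 0.012 0.07 ] j6 0.7
  shift [-0.003 -0.246  0.045] rot [-0.019  0.017 -3.071] j6 0.7
```

View pics/w22.png

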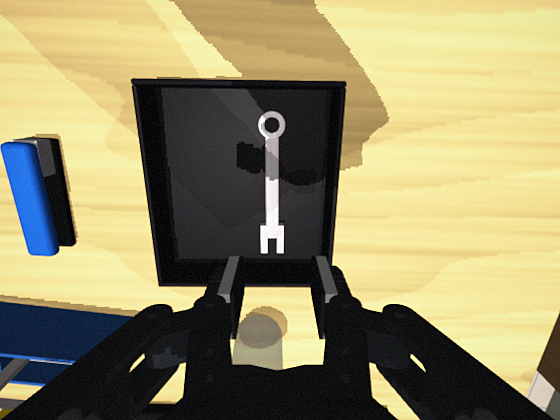

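apply_moves:
  plan: [-0.003,-0.04,0,0,0,0.03,-0.003,-0.24,0,0,0,0.07,-0.003,-0.24,0,0,0,0.07,-0.003,-0.24,0,0,0,0.07,-0.003,-0.24,0,0,0,0.07,-0.003,-0.24,0,0,0,0.07,-0.003,-0.24,0,0,0,0.07,-0.003,-0.24,0.04,0,0,0.07,-0.003,-0.24,0.05,0,0,0.07,-0.003,-0.24,0.05,0,0,0.07,-0.003,-0.24,0.05,0,0,0.07]
  grip: 0.065

```text
clock: 26.9
eef_pos: [0.4773, 0.1829, 0.097]
tool_rot: [0.017, 1.0, -0.001, -0.002]
ft_force: [0.4, 0.1, 0.1]
grip_width: 0.065
```

```bash
python3 - <<'E'
from items import *
o=sensors.get_obs(); print(o["eef_pos"],o["grip_width"])
delta(o,[.4835,.1813,-.013],np.radians(88))
c=wrist(optics,sensors); cv2.imwrite("pics/w23.png",c["pixels"][:,:,::-1])
hsv=cv2.cvtColor(c["pixels"],cv2.COLOR_RGB2HSV)
for b in blobs(hsv,(100,110,50),(125,255,255),(200,80,360,300),200): print(rectz(c,b,.042))
E
```

```text
[0.47733133 0.18285093 0.09700853] 0.06502200494596957
  shift [-0.007 -0.001  0.11 ] rot [-0.001 -0.003  0.001] j6 0.4
  shift [-0.007 -0.001  0.11 ] rot [ 5.000e-03 -2.000e-03 -3.141e+00] j6 0.4
(array([0.4822, 0.1846]), array([0.0264, 0.1129]), np.float32(-1.1))
```

View pics/w23.png

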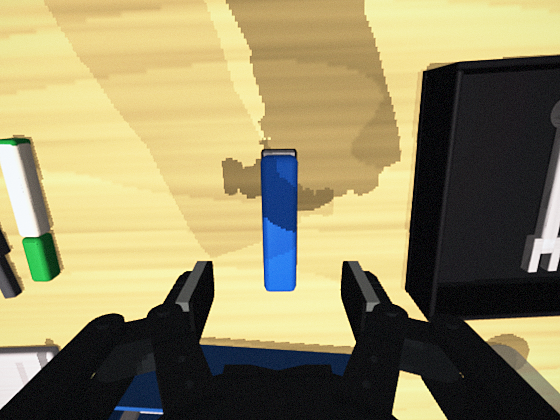

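Centred on the stapler; descend and grip.

apply_moves:
  plan: [-0.006,0.001,0.04,0,0,0,-0.006,0.001,0.075,0,0,0,-0.006,0.001,0.1,0,0,0,-0.006,0.001,0.11,0,0,0,-0.006,0.001,0.11,0,0,0,-0.006,0.001,0.11,0,0,0]

```text
clock: 27.45
eef_pos: [0.4855, 0.1843, -0.0111]
tool_rot: [0.017, 1.0, 0.0, 0.001]
ft_force: [-0.4, -0.7, 0.1]
grip_width: 0.0647
```

apply_moves:
  plan: [0,0,0,0,0,0,0,0,0,0,0,0,0,0,0,0,0,0,0,0,0,0,0,0,0,0,0,0,0,0,0,0,0,0,0,0]
  grip: 0

```text
clock: 27.95
eef_pos: [0.4862, 0.1842, -0.0102]
tool_rot: [0.017, 1.0, 0.001, 0.002]
ft_force: [-1.1, -0.1, 5.1]
grip_width: 0.027
```

apply_moves:
  plan: [0,0,-0.03,0,0,0,0,0,-0.07,0,0,0,0,0,-0.11,0,0,0,0,0,-0.15,0,0,0,0,0,-0.15,0,0,0,0,0,-0.15,0,0,0]

```text
clock: 28.45
eef_pos: [0.4868, 0.1842, 0.1411]
tool_rot: [0.017, 1.0, 0.001, 0.003]
ft_force: [0.2, 0.0, -3.0]
grip_width: 0.027
```

```bash
python3 - <<'E'
from items import *
o=sensors.get_obs(); print(o["eef_pos"],o["grip_width"])
delta(o,[.472,-.42,.135],np.radians(87.5))
c=wrist(optics,sensors); cv2.imwrite("pics/w24.png",c["pixels"][:,:,::-1])
E
```

```text
[0.48676327 0.1842326  0.14113944] 0.02703745094312895
  shift [-0.006 -0.604  0.004] rot [0.003 0.007 0.009] j6 0.4
  shift [-0.006 -0.604  0.004] rot [-0.011  0.004 -3.133] j6 0.4
```

View pics/w24.png

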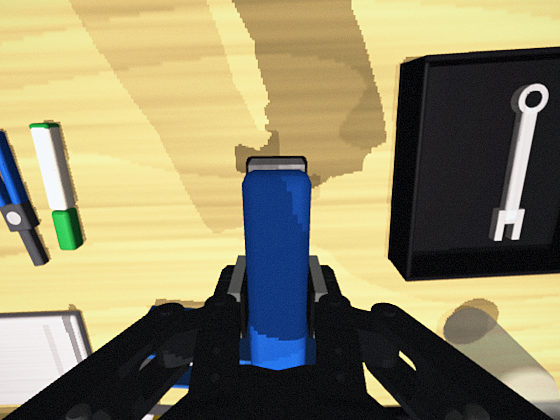

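apply_moves:
  plan: [-0.006,-0.04,0,0,0,0,-0.006,-0.6,0,0,0,0,-0.006,-0.6,0,0,0,0,-0.006,-0.6,0,0,0,0,-0.006,-0.6,0,0,0,0,-0.006,-0.6,0,0,0,0,-0.006,-0.6,0,0,0,0,-0.006,-0.6,0,0,0,0,-0.006,-0.6,0,0,0,0,-0.006,-0.6,0,0,0,0,-0.006,-0.6,0,0,0,0,-0.006,-0.6,0,0,0,0]

```text
clock: 29.5
eef_pos: [0.471, -0.3158, 0.1351]
tool_rot: [0.018, 1.0, 0.001, -0.002]
ft_force: [1.2, 1.1, -1.9]
grip_width: 0.0271
```

```bash
python3 - <<'E'
from items import *
o=sensors.get_obs(); print(o["eef_pos"],o["grip_width"])
delta(o,[.472,-.425,.135],np.radians(87.5))
E
```

```text
[ 0.47103184 -0.31577723  0.13505648] 0.027084742751374718
  shift [-0.005 -0.109 -0.   ] rot [ 0.003 -0.004  0.008] j6 -0.56
  shift [-0.005 -0.109 -0.   ] rot [ 0.007  0.004 -3.133] j6 -0.56
```

apply_moves:
  plan: [-0.005,-0.04,0,0,0,0,-0.005,-0.08,0,0,0,0,-0.005,-0.105,0,0,0,0,-0.005,-0.105,0,0,0,0,-0.005,-0.105,0,0,0,0,-0.005,-0.105,0,0,0,0]

```text
clock: 30.0
eef_pos: [0.4733, -0.4184, 0.1353]
tool_rot: [0.017, 1.0, 0.002, -0.002]
ft_force: [0.4, -0.0, -2.0]
grip_width: 0.027
```

```bash
python3 - <<'E'
from items import *
o=sensors.get_obs(); print(o["eef_pos"],o["grip_width"])
delta(o,[.472,-.422,.0],np.radians(87.5))
c=wrist(optics,sensors); cv2.imwrite("pics/w25.png",c["pixels"][:,:,::-1])
E
```

```text
[ 0.47328004 -0.4183821   0.13530364] 0.026952859052221816
  shift [ 0.001 -0.004  0.135] rot [ 0.004 -0.004  0.009] j6 -0.69
  shift [ 0.001 -0.004  0.135] rot [ 0.006  0.006 -3.133] j6 -0.69
```

View pics/w25.png

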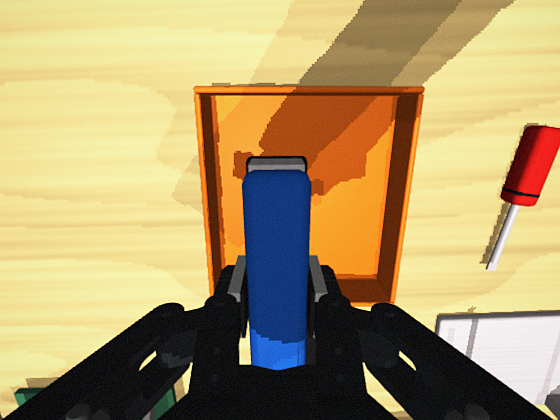

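apply_moves:
  plan: [0.001,0,0.04,0,0,0,0.001,0,0.08,0,0,0,0.001,0,0.11,0,0,0,0.001,0,0.125,0,0,0,0.001,0,0.132,0,0,0,0.001,0,0.132,0,0,0]

```text
clock: 30.55
eef_pos: [0.4726, -0.4171, 0.0037]
tool_rot: [0.016, 1.0, 0.002, -0.002]
ft_force: [0.4, 0.7, -1.1]
grip_width: 0.0271
```

apply_moves:
  plan: [0,0,0,0,0,0,0,0,0,0,0,0,0,0,0,0,0,0,0,0,0,0,0,0,0,0,-0.04,0,0,0,0,0,-0.08,0,0,0,0,0,-0.12,0,0,0,0,0,-0.15,0,0,0,0,0,-0.15,0,0,0,0,0,-0.15,0,0,0]
  grip: 0.05

```text
clock: 31.38
eef_pos: [0.4753, -0.4215, 0.1602]
tool_rot: [0.017, 1.0, -0.003, 0.003]
ft_force: [-0.4, 0.5, -0.4]
grip_width: 0.0499
```

```bash
python3 - <<'E'
from items import *
o=sensors.get_obs(); print(o["eef_pos"],o["grip_width"])
delta(o,[.46,-.178,.11],np.radians(82))
c=wrist(optics,sensors); cv2.imwrite("pics/w26.png",c["pixels"][:,:,::-1])
E
```

```text
[ 0.47528992 -0.42152046  0.16018341] 0.04992973655492733
  shift [0.024 0.243 0.049] rot [-0.005  0.007  0.105] j6 -0.69
  shift [0.024 0.243 0.049] rot [-0.01  -0.008 -3.037] j6 -0.69
```

View pics/w26.png

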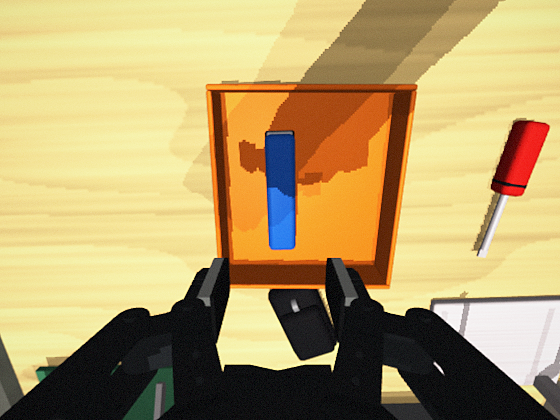

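apply_moves:
  plan: [0,0.04,0,0,0,0.05,0.024,0.24,0,0,0,0.105,0.024,0.24,0,0,0,0.105,0.024,0.24,0,0,0,0.105,0.024,0.24,0,0,0,0.105,0.024,0.24,0,0,0,0.105,0.024,0.24,0,0,0,0.105,0.024,0.24,0.03,0,0,0.105,0.024,0.24,0.05,0,0,0.105,0.024,0.24,0.05,0,0,0.105,0.024,0.24,0.05,0,0,0.105]

```text
clock: 32.35
eef_pos: [0.456, -0.1787, 0.104]
tool_rot: [0.07, 0.998, 0.001, -0.003]
ft_force: [-1.0, 0.3, 0.2]
grip_width: 0.05
```

```bash
python3 - <<'E'
from items import *
o=sensors.get_obs(); print(o["eef_pos"],o["grip_width"])
delta(o,[.46,-.178,-.016],np.radians(82))
c=wrist(optics,sensors); cv2.imwrite("pics/w27.png",c["pixels"][:,:,::-1])
hsv=cv2.cvtColor(c["pixels"],cv2.COLOR_RGB2HSV)
m=cv2.inRange(hsv,(165,100,40),(180,255,255))|cv2.inRange(hsv,(0,150,40),(4,255,255))
for b in sorted(cv2.findContours(m,0,1)[0],key=cv2.contourArea)[-2:]: print(rectz(c,b,.018),cv2.boundingRect(b))
E
```

```text
[ 0.45599203 -0.17865286  0.10400385] 0.049950756795907325
  shift [-0.005  0.001  0.12 ] rot [ 0.001 -0.005 -0.   ] j6 -0.23
  shift [-0.005  0.001  0.12 ] rot [-8.000e-03 -2.000e-03  3.141e+00] j6 -0.23
(array([ 0.4834, -0.1792]), array([0.0094, 0.0228]), np.float32(79.4)) (268, 233, 26, 11)
(array([ 0.4446, -0.1725]), array([0.0233, 0.0661]), np.float32(-9.5)) (268, 158, 29, 75)
```

View pics/w27.png

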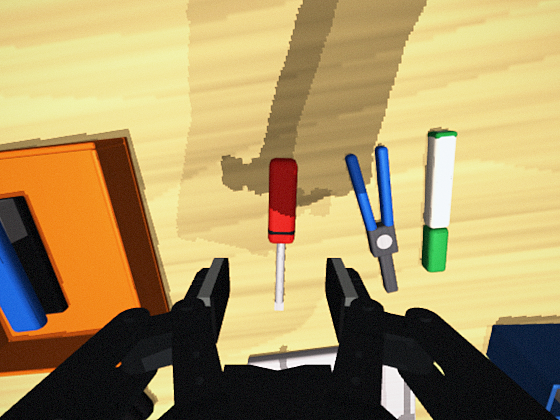

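apply_moves:
  plan: [-0.003,0.003,0.04,0,0,0,-0.003,0.003,0.08,0,0,0,-0.003,0.003,0.105,0,0,0,-0.003,0.003,0.119,0,0,0,-0.003,0.003,0.119,0,0,0,-0.003,0.003,0.119,0,0,0]

```text
clock: 32.9
eef_pos: [0.4617, -0.1771, -0.0128]
tool_rot: [0.07, 0.998, -0.0, -0.0]
ft_force: [-0.5, 0.2, -0.1]
grip_width: 0.0499
```

apply_moves:
  plan: [0,0,0,0,0,0,0,0,0,0,0,0,0,0,0,0,0,0,0,0,0,0,0,0,0,0,0,0,0,0,0,0,0,0,0,0]
  grip: 0

```text
clock: 33.4
eef_pos: [0.4634, -0.1775, -0.0109]
tool_rot: [0.07, 0.998, -0.001, 0.002]
ft_force: [-0.9, -0.3, 5.8]
grip_width: 0.0222
```

apply_moves:
  plan: [0,0,-0.03,0,0,0,0,0,-0.07,0,0,0,0,0,-0.11,0,0,0,0,0,-0.15,0,0,0,0,0,-0.15,0,0,0,0,0,-0.15,0,0,0]

```text
clock: 33.9
eef_pos: [0.4638, -0.1776, 0.1405]
tool_rot: [0.07, 0.998, -0.001, 0.004]
ft_force: [0.3, 0.5, -0.7]
grip_width: 0.0222
```

```bash
python3 - <<'E'
from items import *
o=sensors.get_obs(); print(o["eef_pos"],o["grip_width"])
delta(o,[.436,.345,.135],np.radians(92))
c=wrist(optics,sensors); cv2.imwrite("pics/w28.png",c["pixels"][:,:,::-1])
E
```

```text
[ 0.46383529 -0.17756012  0.14052742] 0.022169436534315932
  shift [0.1   0.514 0.004] rot [-0.003  0.008 -0.175] j6 -0.23
  shift [0.1   0.514 0.004] rot [0.012 0.004 2.967] j6 -0.23
```

View pics/w28.png

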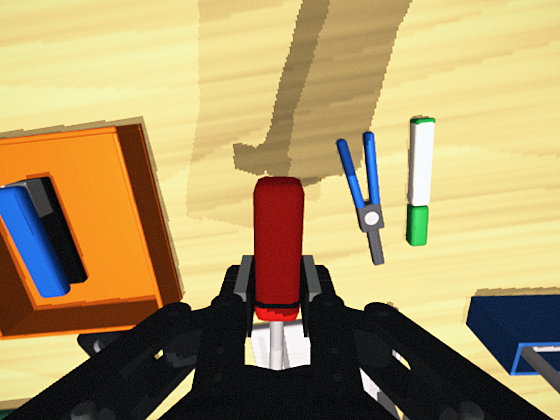

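apply_moves:
  plan: [0.01,0.04,0,0,0,-0.03,0.1,0.525,0,0,0,-0.175,0.1,0.525,0,0,0,-0.175,0.1,0.525,0,0,0,-0.175,0.1,0.525,0,0,0,-0.175,0.1,0.525,0,0,0,-0.175,0.1,0.525,0,0,0,-0.175,0.1,0.525,0,0,0,-0.175,0.1,0.525,0,0,0,-0.175,0.1,0.525,0,0,0,-0.175,0.1,0.525,0,0,0,-0.175,0.1,0.525,0,0,0,-0.175]

```text
clock: 34.95
eef_pos: [0.435, 0.3234, 0.1345]
tool_rot: [-0.018, 1.0, -0.001, -0.002]
ft_force: [0.9, -0.3, -0.2]
grip_width: 0.0218
```

```bash
python3 - <<'E'
from items import *
o=sensors.get_obs(); print(o["eef_pos"],o["grip_width"])
delta(o,[.438,.358,.135],np.radians(92))
E
```

```text
[0.43504975 0.3233561  0.13452538] 0.02179443901876954
  shift [-0.004  0.035 -0.001] rot [-0.003 -0.003  0.001] j6 0.6
  shift [-0.004  0.035 -0.001] rot [ 0.005 -0.004 -3.141] j6 0.6
```

apply_moves:
  plan: [-0.003,0.034,0,0,0,0,-0.003,0.034,0,0,0,0,-0.003,0.034,0,0,0,0,-0.003,0.034,0,0,0,0]

```text
clock: 35.28
eef_pos: [0.4374, 0.3551, 0.1347]
tool_rot: [-0.018, 1.0, -0.002, -0.002]
ft_force: [-0.2, -0.7, -1.1]
grip_width: 0.0223
```

```bash
python3 - <<'E'
from items import *
o=sensors.get_obs(); print(o["eef_pos"],o["grip_width"])
delta(o,[.438,.358,.003],np.radians(92))
c=wrist(optics,sensors); cv2.imwrite("pics/w29.png",c["pixels"][:,:,::-1])
E
```

```text
[0.43740381 0.35512211 0.13470804] 0.022264157507744565
  shift [-0.001  0.003  0.132] rot [-0.003 -0.003  0.001] j6 0.65
  shift [-0.001  0.003  0.132] rot [ 0.005 -0.005 -3.141] j6 0.65
```

View pics/w29.png

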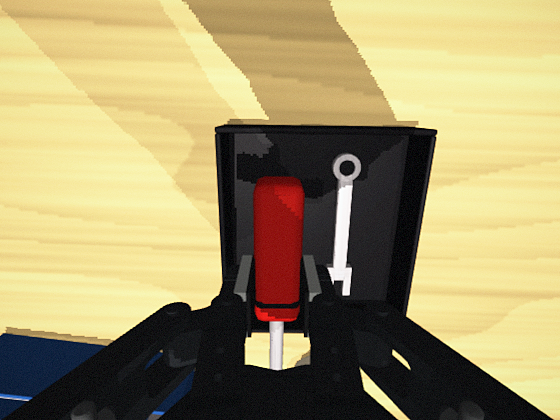

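apply_moves:
  plan: [-0.001,0.002,0.04,0,0,0,-0.001,0.002,0.08,0,0,0,-0.001,0.002,0.11,0,0,0,-0.001,0.002,0.125,0,0,0,-0.001,0.002,0.133,0,0,0,-0.001,0.002,0.133,0,0,0]

```text
clock: 35.83
eef_pos: [0.4385, 0.3557, 0.0018]
tool_rot: [-0.016, 1.0, -0.002, -0.002]
ft_force: [-0.1, 0.1, 0.0]
grip_width: 0.0223
```

apply_moves:
  plan: [0,0,0,0,0,0,0,0,0,0,0,0,0,0,0,0,0,0,0,0,0,0,0,0,0,0,-0.04,0,0,0,0,0,-0.08,0,0,0,0,0,-0.12,0,0,0,0,0,-0.15,0,0,0,0,0,-0.15,0,0,0,0,0,-0.15,0,0,0]
  grip: 0.04

```text
clock: 36.67
eef_pos: [0.4414, 0.3599, 0.1576]
tool_rot: [-0.018, 1.0, 0.002, 0.003]
ft_force: [0.7, 1.1, -0.9]
grip_width: 0.0397
```

```bash
python3 - <<'E'
from items import *
o=sensors.get_obs(); print(o["eef_pos"],o["grip_width"])
delta(o,[.48,-.087,.11],np.radians(97.4))
c=wrist(optics,sensors); cv2.imwrite("pics/w30.png",c["pixels"][:,:,::-1])
E
```

```text
[0.44142362 0.35994808 0.157565  ] 0.039654561546845
  shift [-0.022 -0.448  0.046] rot [ 0.004  0.006 -0.094] j6 0.65
  shift [-0.022 -0.448  0.046] rot [ 0.01  -0.007  3.048] j6 0.65
```

View pics/w30.png

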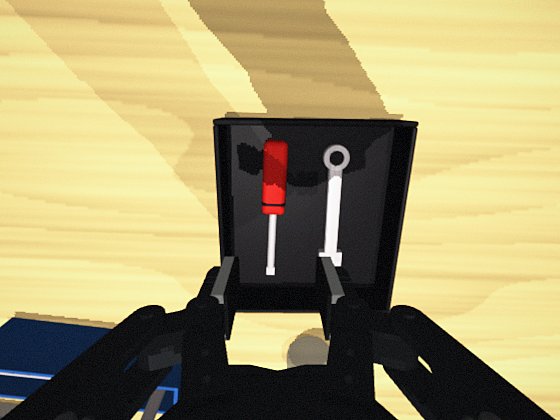

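apply_moves:
  plan: [0,-0.04,0,0,0,-0.03,-0.036,-0.44,0,0,0,-0.094,-0.036,-0.44,0,0,0,-0.094,-0.036,-0.44,0,0,0,-0.094,-0.036,-0.44,0,0,0,-0.094,-0.036,-0.44,0,0,0,-0.094,-0.036,-0.44,0,0,0,-0.094,-0.036,-0.44,0,0,0,-0.094,-0.036,-0.44,0,0,0,-0.094,-0.036,-0.44,0,0,0,-0.094,-0.036,-0.44,0.02,0,0,-0.094,-0.036,-0.44,0.04,0,0,-0.094]

```text
clock: 37.72
eef_pos: [0.4918, -0.0851, 0.113]
tool_rot: [-0.061, 0.998, -0.001, 0.001]
ft_force: [-0.6, 0.9, -0.7]
grip_width: 0.04
```

apply_moves:
  plan: [0,0,0,0,0,0,0,0,0,0,0,0,0,0,0,0,0,0]

```text
clock: 37.97
eef_pos: [0.4907, -0.0793, 0.1136]
tool_rot: [-0.065, 0.998, 0.0, -0.001]
ft_force: [-0.0, 0.3, -0.1]
grip_width: 0.0401
```

```bash
python3 - <<'E'
from items import *
c=wrist(optics,sensors); o=sensors.get_obs(); print(o["eef_pos"],o["grip_width"])
delta(o,[.499,-.087,-.018],np.radians(97.4))
cv2.imwrite("pics/w31.png",c["pixels"][:,:,::-1])
items(c,(150,80,450,330))
E
```

```text
[ 0.49138353 -0.07918695  0.11429109] 0.04003276582491548
  shift [-0.006 -0.009  0.132] rot [0.    0.    0.002] j6 -0.29
  shift [-0.006 -0.009  0.132] rot [-0.    0.   -3.14] j6 -0.29
blue [ 0.4525 -0.1019] [0.0086 0.0697] 12.1 711.0 (247, 119, 18, 82)
blue [ 0.4498 -0.082 ] [0.0081 0.0697] 2.9 676.0 (272, 119, 16, 82)
green [ 0.5172 -0.0378] [0.019  0.0449] -2.8 735.0 (304, 214, 26, 44)
green [ 0.4112 -0.0322] [0.0039 0.0176] 88.0 62.0 (333, 119, 21, 8)
grey [ 0.4542 -0.0334] [0.017  0.0823] -2.4 1535.5 (316, 124, 37, 91)
grey [ 0.6286 -0.0904] [0.0116 0.0377] -82.6 234.5 (232, 320, 36, 10)
grey [ 0.5026 -0.0857] [0.0129 0.0132] -82.5 151.5 (261, 208, 15, 14)
dark [0.6005 0.0278] [0.0723 0.1615] 65.0 3913.0 (316, 257, 127, 73)
dark [ 0.5988 -0.1358] [0.0845 0.1395] -74.2 3500.0 (150, 257, 132, 73)
```

View pics/w31.png

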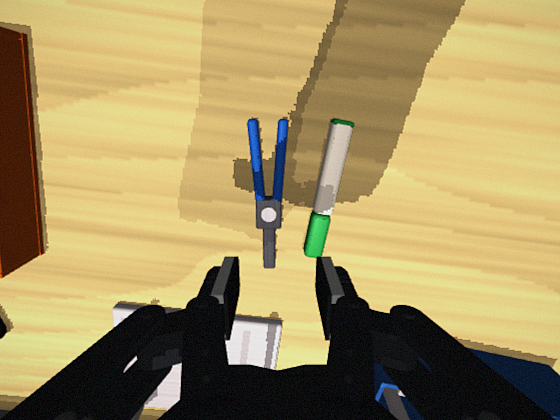

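apply_moves:
  plan: [-0.007,-0.009,0.04,0,0,0,-0.007,-0.009,0.08,0,0,0,-0.007,-0.009,0.11,0,0,0,-0.007,-0.009,0.125,0,0,0,-0.007,-0.009,0.131,0,0,0,-0.007,-0.009,0.131,0,0,0]
  grip: 0.038

```text
clock: 38.52
eef_pos: [0.4988, -0.087, -0.0177]
tool_rot: [-0.065, 0.998, 0.0, -0.001]
ft_force: [-0.0, 0.2, 0.6]
grip_width: 0.0383
```

apply_moves:
  plan: [0,0,0,0,0,0,0,0,0,0,0,0,0,0,0,0,0,0,0,0,0,0,0,0,0,0,0,0,0,0,0,0,0,0,0,0]
  grip: 0

```text
clock: 39.02
eef_pos: [0.5011, -0.0881, -0.0154]
tool_rot: [-0.065, 0.998, -0.0, 0.002]
ft_force: [-0.6, 1.7, 6.0]
grip_width: 0.0217
```

apply_moves:
  plan: [0,0,-0.03,0,0,0,0,0,-0.07,0,0,0,0,0,-0.11,0,0,0,0,0,-0.15,0,0,0,0,0,-0.15,0,0,0,0,0,-0.15,0,0,0]

```text
clock: 39.52
eef_pos: [0.5017, -0.0887, 0.1361]
tool_rot: [-0.064, 0.998, -0.001, 0.004]
ft_force: [0.2, 0.1, -2.0]
grip_width: 0.022
```

```bash
python3 - <<'E'
from items import *
c=wrist(optics,sensors); o=sensors.get_obs(); print(o["eef_pos"],o["grip_width"])
delta(o,[.475,.389,.132],np.radians(92))
cv2.imwrite("pics/w32.png",c["pixels"][:,:,::-1])
E
```

```text
[ 0.49977724 -0.0883013   0.13379028] 0.02148660669418675
  shift [-0.037  0.477  0.001] rot [-0.001  0.002  0.094] j6 -0.3
  shift [-0.037  0.477  0.001] rot [-4.000e-03 -1.000e-03 -3.047e+00] j6 -0.3
```

View pics/w32.png

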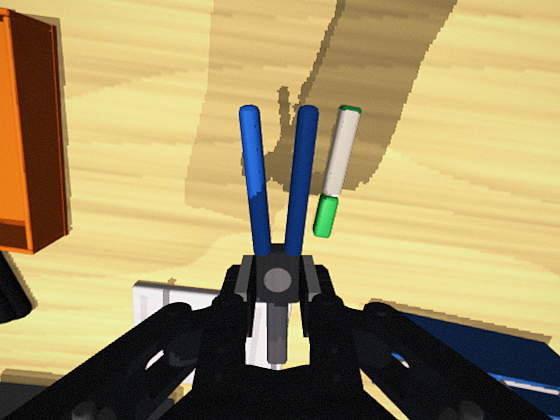

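apply_moves:
  plan: [0,0.04,0,0,0,0.02,-0.037,0.477,0,0,0,0.094,-0.037,0.477,0,0,0,0.094,-0.037,0.477,0,0,0,0.094,-0.037,0.477,0,0,0,0.094,-0.037,0.477,0,0,0,0.094,-0.037,0.477,0,0,0,0.094,-0.037,0.477,0,0,0,0.094,-0.037,0.477,0,0,0,0.094,-0.037,0.477,0,0,0,0.094,-0.037,0.477,0,0,0,0.094,-0.037,0.477,0,0,0,0.094]

```text
clock: 40.57
eef_pos: [0.4723, 0.3933, 0.1297]
tool_rot: [-0.019, 1.0, -0.001, -0.002]
ft_force: [0.2, 0.5, -1.3]
grip_width: 0.0219
```

apply_moves:
  plan: [0,0,0,0,0,0,0,0,0,0,0,0,0,0,0,0,0,0]

```text
clock: 40.82
eef_pos: [0.4734, 0.3882, 0.1306]
tool_rot: [-0.018, 1.0, -0.002, -0.002]
ft_force: [-0.8, 0.0, -1.7]
grip_width: 0.022
```

```bash
python3 - <<'E'
from items import *
c=wrist(optics,sensors); o=sensors.get_obs(); print(o["eef_pos"],o["grip_width"])
delta(o,[.475,.389,.008],np.radians(92))
cv2.imwrite("pics/w33.png",c["pixels"][:,:,::-1])
E
```

```text
[0.47383092 0.38785151 0.13121305] 0.02149642209143432
  shift [-0.002  0.001  0.123] rot [-0.003 -0.003 -0.001] j6 0.65
  shift [-0.002  0.001  0.123] rot [-0.004  0.004  3.141] j6 0.65
```

View pics/w33.png

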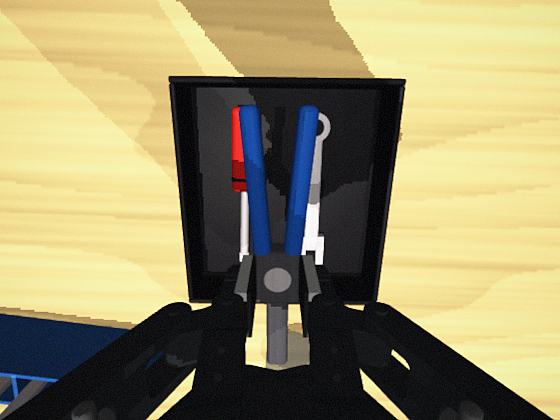

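apply_moves:
  plan: [-0.001,0.001,0.04,0,0,0,-0.001,0.001,0.08,0,0,0,-0.001,0.001,0.11,0,0,0,-0.001,0.001,0.124,0,0,0,-0.001,0.001,0.124,0,0,0,-0.001,0.001,0.124,0,0,0]

```text
clock: 41.37
eef_pos: [0.4753, 0.3887, 0.0083]
tool_rot: [-0.017, 1.0, -0.001, -0.001]
ft_force: [0.5, 0.5, -1.0]
grip_width: 0.0214
```

apply_moves:
  plan: [0,0,0,0,0,0,0,0,0,0,0,0,0,0,0,0,0,0,0,0,0,0,0,0,0,0,-0.04,0,0,0,0,0,-0.08,0,0,0,0,0,-0.12,0,0,0,0,0,-0.15,0,0,0,0,0,-0.15,0,0,0,0,0,-0.15,0,0,0]
  grip: 0.036

```text
clock: 42.2
eef_pos: [0.477, 0.3922, 0.1626]
tool_rot: [-0.018, 1.0, 0.002, 0.003]
ft_force: [0.5, 0.8, -0.4]
grip_width: 0.036
```

```bash
python3 - <<'E'
from items import *
c=wrist(optics,sensors); o=sensors.get_obs(); print(o["eef_pos"],o["grip_width"])
delta(o,[.474,-.0355,.11],np.radians(88))
cv2.imwrite("pics/w34.png",c["pixels"][:,:,::-1])
E
```

```text
[0.47581815 0.39116341 0.16008616] 0.035931308619224195
  shift [ 0.017 -0.426  0.049] rot [0.002 0.002 0.07 ] j6 0.65
  shift [ 0.017 -0.426  0.049] rot [-3.000e-03  2.000e-03 -3.071e+00] j6 0.65
```

View pics/w34.png

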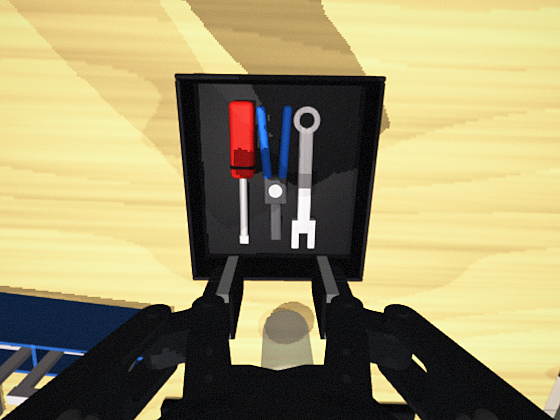

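All three tools lie in the black tray. Now the marker.

apply_moves:
  plan: [0,-0.04,0,0,0,0.03,0.017,-0.424,0,0,0,0.07,0.017,-0.424,0,0,0,0.07,0.017,-0.424,0,0,0,0.07,0.017,-0.424,0,0,0,0.07,0.017,-0.424,0,0,0,0.07,0.017,-0.424,0,0,0,0.07,0.017,-0.424,0,0,0,0.07,0.017,-0.424,0,0,0,0.07,0.017,-0.424,0,0,0,0.07,0.017,-0.424,0.02,0,0,0.07,0.017,-0.424,0.04,0,0,0.07]
  grip: 0.045

```text
clock: 43.25
eef_pos: [0.473, -0.0369, 0.1178]
tool_rot: [0.02, 1.0, -0.0, 0.0]
ft_force: [0.5, -0.4, -0.9]
grip_width: 0.0448
```

apply_moves:
  plan: [0,0,0,0,0,0,0,0,0,0,0,0,0,0,0,0,0,0]

```text
clock: 43.5
eef_pos: [0.473, -0.0331, 0.1186]
tool_rot: [0.017, 1.0, 0.0, -0.001]
ft_force: [0.2, 0.9, -0.1]
grip_width: 0.045
```

```bash
python3 - <<'E'
from items import *
c=wrist(optics,sensors); o=sensors.get_obs(); print(o["eef_pos"],o["grip_width"])
delta(o,[.474,-.0355,-.015],np.radians(88))
cv2.imwrite("pics/w35.png",c["pixels"][:,:,::-1])
items(c,(200,80,400,330))
E
```

```text
[ 0.47371488 -0.032982    0.11924908] 0.04511297668848065
  shift [-0.    -0.003  0.134] rot [0.    0.    0.001] j6 -0.04
  shift [-0.    -0.003  0.134] rot [-0.    0.   -3.14] j6 -0.04
green [ 0.5182 -0.0374] [0.0175 0.0434] -2.6 671.0 (265, 226, 19, 41)
green [ 0.4117 -0.033 ] [0.0043 0.0167] 88.1 69.5 (265, 133, 20, 6)
grey [ 0.4546 -0.0351] [0.0174 0.0814] -1.9 1231.5 (265, 138, 19, 87)
dark [0.5762 0.0523] [0.0868 0.0884] 88.1 3127.5 (321, 257, 79, 73)
dark [ 0.5712 -0.0989] [0.0351 0.0895] -6.4 2030.5 (200, 257, 35, 73)
```

View pics/w35.png

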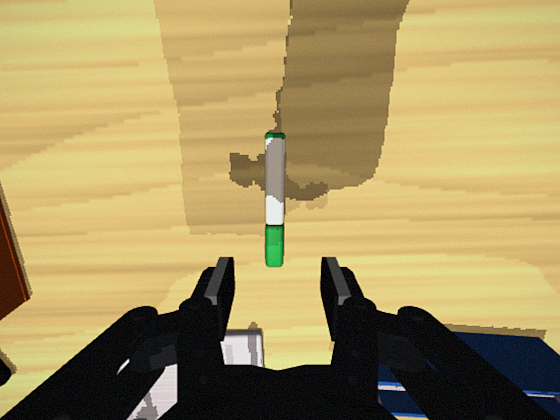

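apply_moves:
  plan: [0,-0.003,0.04,0,0,0,0,-0.003,0.08,0,0,0,0,-0.003,0.11,0,0,0,0,-0.003,0.127,0,0,0,0,-0.003,0.134,0,0,0,0,-0.003,0.134,0,0,0]

```text
clock: 44.05
eef_pos: [0.4726, -0.0358, -0.016]
tool_rot: [0.017, 1.0, 0.0, -0.001]
ft_force: [-0.3, -0.1, -0.7]
grip_width: 0.0451
```

apply_moves:
  plan: [0,0,0,0,0,0,0,0,0,0,0,0,0,0,0,0,0,0,0,0,0,0,0,0,0,0,0,0,0,0,0,0,0,0,0,0]
  grip: 0

```text
clock: 44.55
eef_pos: [0.4753, -0.0365, -0.0132]
tool_rot: [0.017, 1.0, 0.0, 0.002]
ft_force: [-0.9, 1.0, 7.3]
grip_width: 0.0162
```

apply_moves:
  plan: [0,0,-0.03,0,0,0,0,0,-0.07,0,0,0,0,0,-0.11,0,0,0,0,0,-0.15,0,0,0,0,0,-0.15,0,0,0,0,0,-0.15,0,0,0]

```text
clock: 45.05
eef_pos: [0.4761, -0.0368, 0.1385]
tool_rot: [0.017, 1.0, -0.0, 0.004]
ft_force: [-0.4, 0.2, -1.1]
grip_width: 0.0161
```

```bash
python3 - <<'E'
from items import *
c=wrist(optics,sensors); o=sensors.get_obs(); print(o["eef_pos"],o["grip_width"])
delta(o,[.472,-.362,.135],np.radians(87.5))
cv2.imwrite("pics/w36.png",c["pixels"][:,:,::-1])
E
```

```text
[ 0.47415021 -0.03669471  0.13622024] 0.015868419885171167
  shift [-0.009 -0.325  0.001] rot [-0.     0.004  0.009] j6 -0.04
  shift [-0.009 -0.325  0.001] rot [-0.006 -0.    -3.133] j6 -0.04
```

View pics/w36.png

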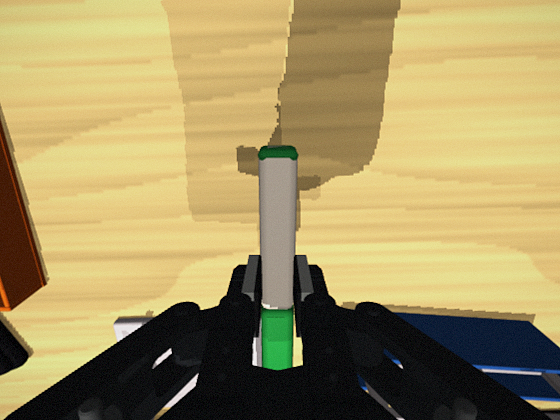

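apply_moves:
  plan: [0,-0.04,0,0,0,0,-0.009,-0.325,0,0,0,0.009,-0.009,-0.325,0,0,0,0.009,-0.009,-0.325,0,0,0,0.009,-0.009,-0.325,0,0,0,0.009,-0.009,-0.325,0,0,0,0.009,-0.009,-0.325,0,0,0,0.009,-0.009,-0.325,0,0,0,0.009,-0.009,-0.325,0,0,0,0.009,-0.009,-0.325,0,0,0,0.009,-0.009,-0.325,0,0,0,0.009,-0.009,-0.325,0,0,0,0.009]

```text
clock: 46.1
eef_pos: [0.4704, -0.36, 0.1336]
tool_rot: [0.021, 1.0, 0.001, -0.001]
ft_force: [0.5, -0.5, 0.5]
grip_width: 0.016
```

```bash
python3 - <<'E'
from items import *
c=wrist(optics,sensors); o=sensors.get_obs(); print(o["eef_pos"],o["grip_width"])
delta(o,[.472,-.36,.003],np.radians(87.5))
cv2.imwrite("pics/w37.png",c["pixels"][:,:,::-1])
E
```

```text
[ 0.47072158 -0.35990153  0.13410393] 0.01563829401522426
  shift [-0.001 -0.     0.131] rot [ 0.001 -0.002  0.002] j6 -0.61
  shift [-0.001 -0.     0.131] rot [ 2.00e-03  2.00e-03 -3.14e+00] j6 -0.61
```

View pics/w37.png

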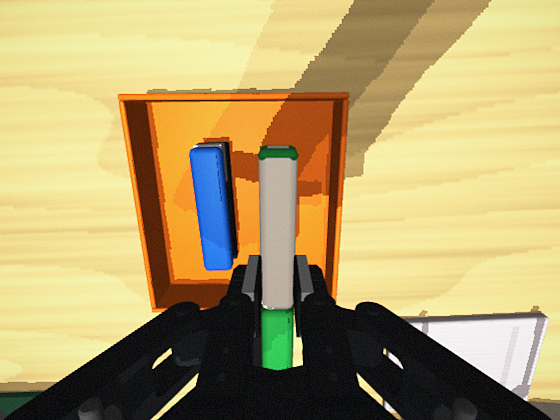

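apply_moves:
  plan: [-0.001,0.002,0.04,0,0,0,-0.001,0.002,0.08,0,0,0,-0.001,0.002,0.11,0,0,0,-0.001,0.002,0.126,0,0,0,-0.001,0.002,0.126,0,0,0,-0.001,0.002,0.126,0,0,0]

```text
clock: 46.65
eef_pos: [0.4718, -0.358, 0.0083]
tool_rot: [0.021, 1.0, 0.001, -0.001]
ft_force: [-0.1, -0.8, -0.2]
grip_width: 0.0159
```

apply_moves:
  plan: [0,0,0,0,0,0,0,0,0,0,0,0,0,0,0,0,0,0,0,0,0,0,0,0,0,0,-0.04,0,0,0,0,0,-0.08,0,0,0,0,0,-0.12,0,0,0,0,0,-0.16,0,0,0,0,0,-0.16,0,0,0,0,0,-0.16,0,0,0]
  grip: 0.035

```text
clock: 47.48
eef_pos: [0.4741, -0.3615, 0.1734]
tool_rot: [0.022, 1.0, -0.003, 0.004]
ft_force: [-0.5, -0.1, -0.4]
grip_width: 0.0354
```

apply_moves:
  plan: [0.04,0,-0.02,0,0,0,0.08,0,-0.04,0,0,0,0.12,0,-0.06,0,0,0,0.16,0,-0.08,0,0,0,0.16,0,-0.08,0,0,0,0.16,0,-0.08,0,0,0]

```text
clock: 47.98
eef_pos: [0.3101, -0.3529, 0.2501]
tool_rot: [0.024, 1.0, -0.001, 0.001]
ft_force: [0.7, -0.1, -0.2]
grip_width: 0.0351
```

```bash
python3 - <<'E'
from items import *
o=sensors.get_obs(); print(o["eef_pos"],o["grip_width"])
for n in ["wrist","top","side"]: cv2.imwrite(f"pics/fin_{n}.png",optics.camera(n)["pixels"][:,:,::-1])
E
```

```text
[ 0.31012122 -0.35294259  0.25012408] 0.035112362113451735
```

View pics/fin_wrist.png

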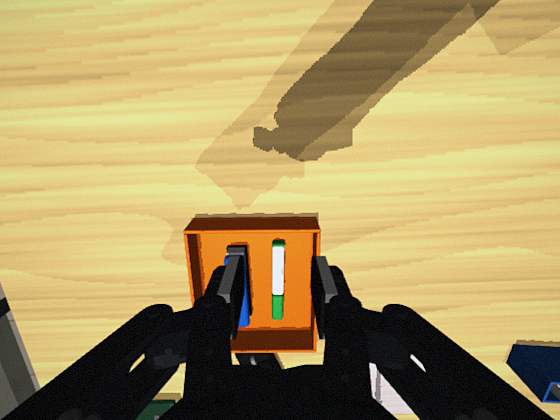

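View pics/fin_top.png

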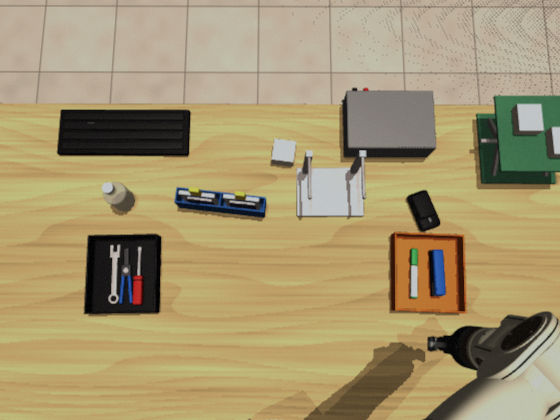

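View pics/fin_side.png

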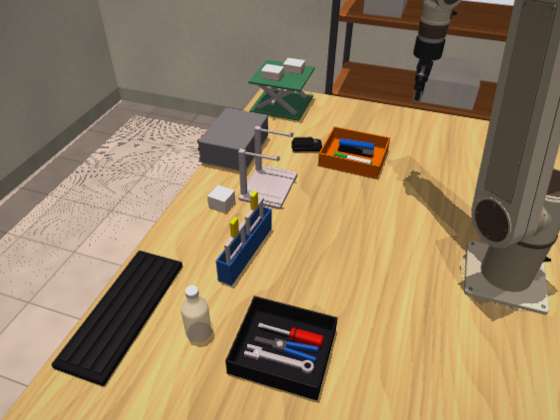

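```bash
python3 - <<'E'
from meas import *
c=optics.camera("top");s=optics.camera("side")
def f(cam,roi):
    h=cv2.cvtColor(cam["pixels"],cv2.COLOR_RGB2HSV); return [cv2.boundingRect(b) for b in blobs(h,(22,150,80),(35,255,255),roi,3)]
print(f(c,(160,170,285,225)),f(s,(200,170,290,270)))
cv2.imwrite("pics/fz.png",cv2.resize(s["pixels"][180:290,200:300,::-1],None,fx=5,fy=5,interpolation=cv2.INTER_CUBIC))
for n,p in [("b",(.6588,.1972)),("a",(.6464,.0838))]:
    print(n,[np.round(proj(k,[*p,.166]),1).tolist() for k in (c,s)])
E
```

```text
[(189, 188, 10, 5), (236, 192, 9, 5)] [(230, 216, 9, 21), (250, 191, 8, 19)]
b [[193.2, 189.2], [234.3, 220.2]]
a [[240.4, 194.5], [255.9, 192.9]]
```

View pics/fz.png

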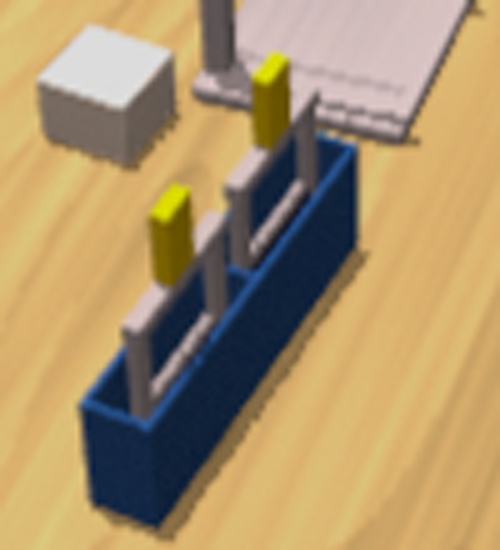

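The tab tops sit within a couple of pixels of where a carrier standing on the bay floor would put them, so both carriers are seated. Handing the job in.

```bash
python3 -c "
from workcell import bot
print(bot.job_done())"
```

```text
the job is handed in; nothing more can be done
None
```

I cleared the bench and handed the job in at about 48 s of the 192 s allowed. Both carriers stand in the blue box. The screwdriver, pliers and spanner lie in the black tray, and the marker and stapler in the orange tray.

**Last checks:** The final top, side and wrist pictures show all five items lying flat inside their trays. Both carriers are upright with their tab tops about where a carrier standing on the bay floor should put them. The mouse, bottle and white box look unmoved by eye. The gripper was clear and touching nothing.

**What disagreed or failed:**
- **Fingertip height:** The real fingertips turned out to be about 20 mm above the reported TCP. The first four closings on the spanner met nothing because of this. I lowered the arm in steps until it gripped and used that offset for the other loose items. The carriers had already been gripped before I found it, so they were held nearer the top of the tab than planned, but they never slipped.
- **Marker:** It was knocked a few centimetres aside during the run, so I measured it again before picking it up.

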